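Change the cartridges in the ink dock

TASK

Change the ink: swing the dock's clamp up, take every spent cartridge out of the dock and stand it upright in the return tray, and stand a fresh cartridge from the table in a bay until all the fresh ones are in, then swing the clamp fully shut so that it drives them home. Once all the spent cartridges are in it, slide the return tray along the table all the way into the slotted holder, against its stop. Leave the jar, the bottle and the tape roll where they are.

Things in the scene. Friction and masses are not known exactly. Their poses are not given: they have to be found in the camera images.
- ink_dock: fixed grey ink dock, 150 x 226 mm; origin: centre of its block of bays, at table level; x points from the open front (handle side) to the hinge side, y along the row. The block (98 x 196 mm) is 45 mm high. Three open-topped bays, 64 mm apart, each 74 (x) x 40 (y) mm with a chamfered mouth; hinge posts at the far side reach 94 mm height
- clamp (a joint): one clamp over all bays, a metal frame hinged along the dock's far (+x) side: 0 = shut (level), grows as the handle swings up, stop at 1.85 rad; clear of the bays beyond 1.6. Starts ajar. Stiff hinge (0.6 N m; 5 to 9 N at the handle): stays where left, and holds the cartridges down when shut. Its cross-bar, 58 mm from the axis, presses their tops from 0.14 rad down
- clamp_handle (a point): middle of the clamp's handle, a steel bar 12 mm thick, 195 mm long, parallel to the dock's y, 135 mm from the hinge axis. Can be pinched from above across the bar (along the dock's x) and led round the arc
- clamp_hinge (a point): fixed point on the hinge axis at mid-length, 58 mm along the dock's +x from its origin, 88 mm above the table; the axis runs along the dock's y. With the clamp at angle a the handle is at 135 mm x (-cos a, 0, sin a) from here in the dock's frame
- return_tray: loose grey plastic tray, 0.3 kg, 170 (x) x 92 (y) mm, walls 25 mm high, floor 5 mm thick, inside 164 x 86 mm, split by the handle fin into two halves, each for one standing cartridge: 54 mm from the middle along x, its 70 mm side along the tray's y. A 5 mm thick flange at the bottom makes it 108 mm wide (y). Origin: centre of its underside. Symmetric: either end may lead
- tray_handle (a point): grip point on the tray's handle, an upright fin across its middle, 12 mm thick (x), 60 mm wide (y), top 78 mm above the table; the point is straight above the tray's origin, 62 mm above its underside. Pinched across the fin (along the tray's x) the tray can be dragged or lifted
- tray_holder: fixed slotted grey holder: two rails 160 mm long, 114 mm apart inside, 16 mm high, with lips (underside 11 mm up, 100 mm apart) that overhang the tray's flange, so the tray only slides in along the table; flared mouth at -x (to x = -110 mm), stop at +x. Origin at table level where the tray's origin is when the tray is fully in, its x along the holder's x
- jar_grey: bystander: small glass jar with black lid, 60 mm wide, 69 mm tall; origin at its underside
- tape_roll: bystander: roll of brown tape 90 mm wide, 48 mm tall; origin at its underside
- white_bottle: bystander: white bottle with grey cap, 39 mm wide, 94 mm tall; origin at its underside
- bay_0 (a point): bay 0 (y = -64 mm in the dock's frame): centre of the underside of a cartridge fully home, 12 mm above the table. On the bay's sprung seat an unclamped cartridge stands 8 mm higher (underside at 20 mm); the clamp presses it down (seat force 1.6 N, 2.5 N when home)
- bay_1 (a point): bay 1 (y = 0 mm in the dock's frame): centre of the underside of a cartridge fully home, 12 mm above the table. On the bay's sprung seat an unclamped cartridge stands 8 mm higher (underside at 20 mm); the clamp presses it down (seat force 1.6 N, 2.5 N when home)
- bay_2 (a point): bay 2 (y = 64 mm in the dock's frame): centre of the underside of a cartridge fully home, 12 mm above the table. On the bay's sprung seat an unclamped cartridge stands 8 mm higher (underside at 20 mm); the clamp presses it down (seat force 1.6 N, 2.5 N when home)
- spent_0: spent cartridge, present in some starts only (one or two of the three are): stands in bay 0 of the dock at the start; black plastic ink cartridge, a box 70 (own x) x 36 (own y) x 70 mm tall, labels on the broad sides, 0.09 kg with the weight low in its base; origin: centre of its underside, z up; fits a bay with x along the dock's x, either way round; grip it across the 36 mm, near the top
- spent_1: spent cartridge, present in some starts only (one or two of the three are): stands in bay 1 of the dock at the start; black plastic ink cartridge, a box 70 (own x) x 36 (own y) x 70 mm tall, labels on the broad sides, 0.09 kg with the weight low in its base; origin: centre of its underside, z up; fits a bay with x along the dock's x, either way round; grip it across the 36 mm, near the top
- spent_2: spent cartridge, present in some starts only (one or two of the three are): stands in bay 2 of the dock at the start; black plastic ink cartridge, a box 70 (own x) x 36 (own y) x 70 mm tall, labels on the broad sides, 0.09 kg with the weight low in its base; origin: centre of its underside, z up; fits a bay with x along the dock's x, either way round; grip it across the 36 mm, near the top
- fresh_0: fresh cartridge, present in some starts only (two or three are): stands on the table in front of the dock at the start; black plastic ink cartridge, a box 70 (own x) x 36 (own y) x 70 mm tall, labels on the broad sides, 0.09 kg with the weight low in its base; origin: centre of its underside, z up; fits a bay with x along the dock's x, either way round; grip it across the 36 mm, near the top
- fresh_1: fresh cartridge, present in some starts only (two or three are): stands on the table in front of the dock at the start; black plastic ink cartridge, a box 70 (own x) x 36 (own y) x 70 mm tall, labels on the broad sides, 0.09 kg with the weight low in its base; origin: centre of its underside, z up; fits a bay with x along the dock's x, either way round; grip it across the 36 mm, near the top
- fresh_2: fresh cartridge, present in some starts only (two or three are): stands on the table in front of the dock at the start; black plastic ink cartridge, a box 70 (own x) x 36 (own y) x 70 mm tall, labels on the broad sides, 0.09 kg with the weight low in its base; origin: centre of its underside, z up; fits a bay with x along the dock's x, either way round; grip it across the 36 mm, near the top

How it is judged (in metres and radians):
On the way:
1. all spent cartridges stand in the return tray while it is still outside the holder (x of spent_0 in the frame of return_tray between -0.083 and 0.083 m and y of spent_0 in the frame of return_tray between -0.045 and 0.045 m and z of spent_0 in the frame of return_tray between -0.002 and 0.014 m and angle between each of spent_0, spent_1, spent_2's own z axis and vertical below 0.2 rad and x of spent_1 in the frame of return_tray between -0.083 and 0.083 m and y of spent_1 in the frame of return_tray between -0.045 and 0.045 m and z of spent_1 in the frame of return_tray between -0.002 and 0.014 m and x of spent_2 in the frame of return_tray between -0.083 and 0.083 m and y of spent_2 in the frame of return_tray between -0.045 and 0.045 m and z of spent_2 in the frame of return_tray between -0.002 and 0.014 m and x of return_tray in the frame of tray_holder below -0.05 m), for 0.2 s.
At the end, for the whole second after the job is handed in: spent cartridges upright (0.2 rad) on the floor of the return tray; tray in the holder, within 8 mm of fully in, 7 mm sideways, 0.08 rad; each fresh cartridge upright in a bay (7 mm, 0.1 rad), within 4 mm of home; clamp below 0.05 rad; all at rest (x of spent_0 in the frame of return_tray between -0.083 and 0.083 m and y of spent_0 in the frame of return_tray between -0.045 and 0.045 m and z of spent_0 in the frame of return_tray between -0.002 and 0.014 m and angle between each of spent_0, spent_1, spent_2's own z axis and vertical below 0.2 rad and x of spent_1 in the frame of return_tray between -0.083 and 0.083 m and y of spent_1 in the frame of return_tray between -0.045 and 0.045 m and z of spent_1 in the frame of return_tray between -0.002 and 0.014 m and x of spent_2 in the frame of return_tray between -0.083 and 0.083 m and y of spent_2 in the frame of return_tray between -0.045 and 0.045 m and z of spent_2 in the frame of return_tray between -0.002 and 0.014 m and (horizontal distance between fresh_0 and bay_0 below 0.007 m or horizontal distance between fresh_0 and bay_1 below 0.007 m or horizontal distance between fresh_0 and bay_2 below 0.007 m) and z of each of fresh_0, fresh_1, fresh_2 in the frame of ink_dock below 0.016 m and angle between each of fresh_0, fresh_1, fresh_2's own z axis and vertical below 0.1 rad and (horizontal distance between fresh_1 and bay_0 below 0.007 m or horizontal distance between fresh_1 and bay_1 below 0.007 m or horizontal distance between fresh_1 and bay_2 below 0.007 m) and (horizontal distance between fresh_2 and bay_0 below 0.007 m or horizontal distance between fresh_2 and bay_1 below 0.007 m or horizontal distance between fresh_2 and bay_2 below 0.007 m) and value of joint clamp below 0.05 rad and x of return_tray in the frame of tray_holder between -0.008 and 0.006 m and y of return_tray in the frame of tray_holder between -0.007 and 0.007 m and angle between the x axis of return_tray and the x axis of tray_holder, either way round below 0.08 rad and angle between return_tray's own z axis and vertical below 0.05 rad and linear speed of each of return_tray, spent_0, spent_1, spent_2, fresh_0, fresh_1, fresh_2 below 0.01 m/s); the robot touches nothing.
It fails at once if the jar is shoved away or tipped (distance of jar_grey from where it was at the start of the episode above 0.03 m or angle between jar_grey's own z axis and vertical above 0.5 rad).
It fails at once if the tape roll is shoved away or tipped (distance of tape_roll from where it was at the start of the episode above 0.03 m or angle between tape_roll's own z axis and vertical above 0.5 rad).
It fails at once if the bottle is shoved away or tipped (distance of white_bottle from where it was at the start of the episode above 0.03 m or angle between white_bottle's own z axis and vertical above 0.5 rad).
Of spent_0, spent_1, spent_2 only 1 to 2 are there at a start; the rules pass over those that are not, and their reading is None.
Of fresh_0, fresh_1, fresh_2 only 2 to 3 are there at a start; the rules pass over those that are not, and their reading is None.
At some moment in a run one of fresh_0, fresh_1, fresh_2, return_tray may be knocked a few centimetres aside while the robot is not near it.
It also fails if it takes over 210 s, if anything falls off the work surface, if the arm or the gripper's body presses on something with over 40 N, if the wrist force passes 120 N, or if a joint passes its speed limit or range.

ROBOT

A 6-joint arm with a two-finger parallel gripper is mounted at the origin on a cart in front of the work surface, level with it; the furniture and walls round the work are solid. World frame = base frame: x ahead of the robot, y to its left, z up, the work surface at z = 0. Lengths are in m, angles in degrees, forces in N, time in s.
With the tool pointing down it reaches from about 0.4 to 0.825 m from the base axis. Payload 7 kg.
Tool frame: the origin (TCP) lies midway between the tips of the shut fingers; the grasp point (between the pads) lies 19 mm behind it (hold_point_z is the distance from the TCP to the grasp point, in m); z points along the fingers, y is the line along which they close (so a half turn about z gives the same grasp; the last joint's range is limited). The gripper opens to 88 mm and grips with 3 to 60 N. Pads are 19 mm wide; open, the fingers measure 130 mm over their backs; the gripper's body (78 mm by 193 mm) begins 47 mm behind the grasp point.
Start: joints at [82.34, 20.546, 0.682, 0, -70.136, -16.507], TCP at [0.276, 0.616, 0.227] pointing down, gripper open.
Joint ranges: [-176.03, 176.03], [-82.01, 121.73], [-58.28, 71.71], [-173.87, 95.51], [-174.79, -0.11], [-173.66, 173.66]. Speed limits (degrees/s): [136.94, 136.94, 172.46, 180, 180, 180].

INTERFACE

Orientations are given as [roll, pitch, yaw] about the fixed x, y, z axes, in that order (R = Rz(yaw) Ry(pitch) Rx(roll)).
In Python, from plant import get_state, capture, close_job, hold_point_z gives the robot as it stands.
- The arm moves only by the shell command python3 -m inch 'ROWS' [FORCE]. ROWS is text: rows parted by semicolons, each of 5 numbers parted by spaces: the shift along the tool's x, y, z normalised to -1 to 1, where 1 is 0.15 m, then the turn about the tool's z normalised to -1 to 1, where 1 is 360 degrees, then the opening, from 0 (shut) to 1 (fully open). In form: tx ty tz spin grip; .... A call has exactly 8 rows; each row shifts and turns the commanded pose from where the row before left it, along the tool's axes as they then stand; what a row does not reach is not made up. A row lasts 1/8 s, in which the tool goes at most 62.5 mm and 10.7 degrees, less where a joint would pass 70% of its speed; a pose out of reach is approached as far as the arm can. A call with a number of a shift or a turn outside -1 to 1 is refused whole. A call with a gripper value outside its range is refused whole. The fingers move at their own pace and stop on an object; FORCE is the grip in N (left out, the last holds). Time passes only in rows, so rows that do not move let the fingers close, or fill a call up. It gives the time, the measured TCP pose, the force, the opening and the grip force at its end, in the units of the state.
- get_state(): the state, without advancing time (a new reading comes with each control period).
- capture(name): name is "scene" or "side" or "wrist"; returns a dict with "color" (420x560x3 uint8, blue, green, red), "mtx" (3x3 intrinsics, pixels), "R" (3x3) and "t" (3): a world point X has camera coordinates R X + t. Camera axes: x right, y down, z forward; pixel columns grow to the right and rows downward; lengths in m; the calibration is good to about 2 mm. A picture is of the moment at which its call begins. There is no depth.
- close_job(): hands the job in; it is judged then, once.
The state is a dict: "time_s": time; "joints": joint angles; "qd": joint speeds; "joint_torque": joint torques, N m; "tcp_pos": TCP position; "eef_rot": TCP orientation; "contact_force": force on the tool from outside, world axes, zero at the start; "moment": the same for the moment, N m; "gripper_width": finger opening in m; "gripper_force": force on a finger pad.
Only numpy, scipy, OpenCV 4.12 (cv2) and the standard library are available. Lean on these libraries where they do the work, as an engineer would, in place of code of your own. Each camera call takes 0.05 s, during which the arm holds its last target. There are 200 camera calls.

## Working session

There is one attempt and no reset: what is moved stays moved. The work goes in short steps, Python scripts to look and compute and a shell command to move; the robot and the scene stay as the last step left them, time stands still between calls to the robot, and variables do not carry over. Pictures are saved under pics/ and viewed, at most 14 in all, crops included, and the job is handed in when it is done.

```bash
mkdir -p pics; ls
cat > h.py <<'E'
import numpy as np, cv2
from plant import get_state, capture, hold_point_z
def ray(c,u,v,z):
    R=np.array(c["R"]);t=np.array(c["t"]);K=np.array(c["mtx"])
    o=-R.T@t; d=R.T@np.linalg.inv(K)@np.array([u,v,1.]); return o+d*(z-o[2])/d[2]
def px(c,X):
    p=np.array(c["mtx"])@(np.array(c["R"])@np.array(X)+np.array(c["t"])); return p[:2]/p[2]
E
python3 - <<'E'
from h import *
for n in ["scene","side","wrist"]:
    c=capture(n); cv2.imwrite(f"pics/{n}0.png",c["color"]); print(n,-np.array(c["R"]).T@c["t"],np.array(c["R"])[2])
print(get_state(),hold_point_z)
E
```

```text
pics
scene [-0.22357611  1.37778178  0.73189985] [ 0.48244763 -0.78153998 -0.39552439]
side [ 0.3332737  -0.88018607  0.88142677] [ 0.20980022  0.75218736 -0.62465835]
wrist [0.34339588 0.58476931 0.3842195 ] [-0.2481449   0.11064016 -0.96238395]
{'time_s': 0.15, 'joints': array([ 8.23401450e+01,  2.05801009e+01,  6.44454789e-01, -1.62784085e-02,
       -7.01345819e+01, -1.65061911e+01]), 'qd': array([ 0.03165397, -0.18579226,  0.04807623,  0.13435635, -0.01930273,
        0.03239741]), 'joint_torque': array([-1.19720393e-03, -5.83271527e+01,  2.93290740e+01,  7.00116768e+00,
        8.84291308e-03, -1.10108003e-04]), 'tcp_pos': array([0.27620285, 0.61548622, 0.22584383]), 'eef_rot': array([ 1.79928318e+02, -5.28102556e-03, -2.41715838e+01]), 'contact_force': array([ 0.02368515,  0.02942663, -0.63375448]), 'moment': array([-0.010758  ,  0.04521553, -0.06661416]), 'gripper_force': 0.0, 'gripper_width': 0.08761502308340617} 0.0188
```

View pics/scene0.png

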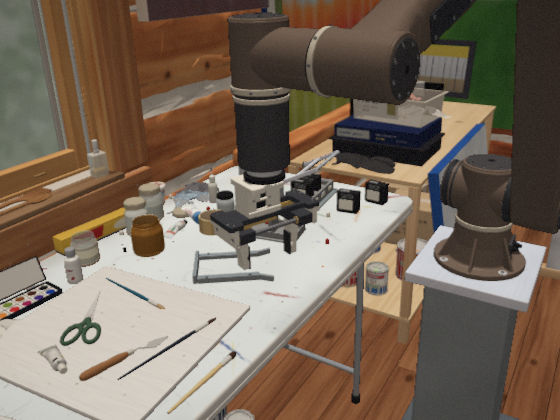

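View pics/side0.png

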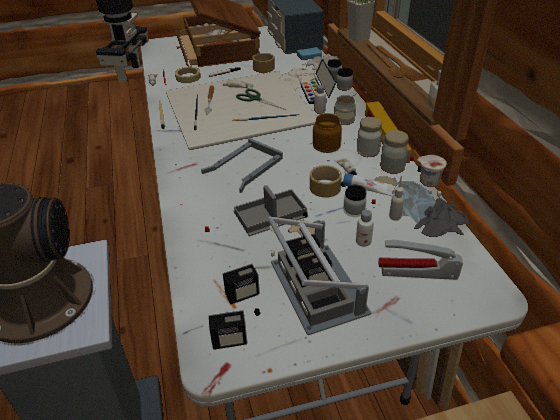

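The side view shows two fresh cartridges at (240,283) and (228,330), the dock at (317,275), the tray at (270,210) and the holder at (247,160). The tape roll is at (325,180), with the jar and bottle right behind the dock at (355,200) and (365,228). I'll zoom in for corner pixels.

Run:
```python
import cv2
a=cv2.imread("pics/side0.png")
cv2.imwrite("pics/s1.png",cv2.resize(a[180:355,200:400],None,fx=4,fy=3.4,interpolation=cv2.INTER_CUBIC)[:600])
cv2.imwrite("pics/s2.png",cv2.resize(a[130:240,195:320],None,fx=5,fy=5,interpolation=cv2.INTER_CUBIC))
```

```text
(no output)
```

View pics/s1.png

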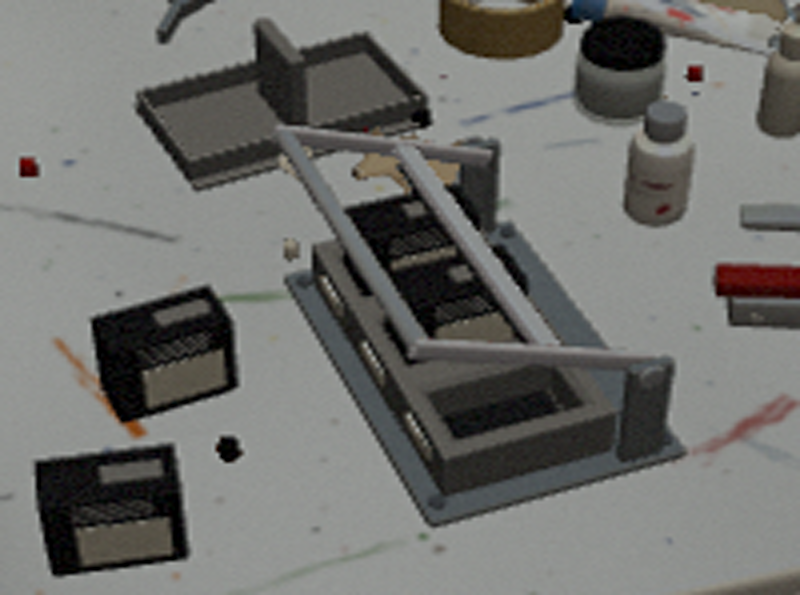

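View pics/s2.png

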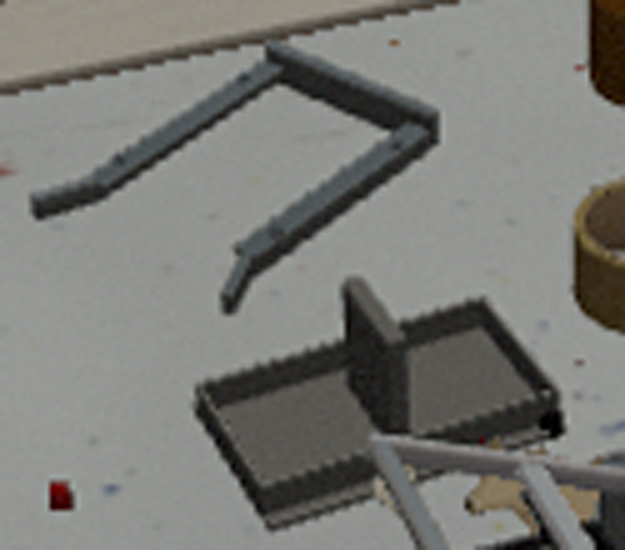

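```bash
cat > m.py <<'E'
from h import *
c=capture("side")
A=lambda x,y:(200+x/4,180+y/3.4)
B=lambda x,y:(195+x/5,130+y/5)
def P(n,u,z): p=ray(c,*u,z); print(n,p.round(4)[:2]); return p[:2]
print("dock"); b=[P("base",A(*q),.004) for q in [(432,524),(685,452),(288,280)]]
print(np.linalg.norm(b[0]-b[1]),np.linalg.norm(b[0]-b[2]),np.degrees(np.arctan2(*(b[1]-b[0])[::-1])),np.degrees(np.arctan2(*(b[2]-b[0])[::-1])), "mid",(b[1]+b[2])/2)
k=[P("blk",A(*q),.045) for q in [(440,462),(615,410),(315,245)]]
print(np.linalg.norm(k[0]-k[1]),np.linalg.norm(k[0]-k[2]),np.degrees(np.arctan2(*(k[1]-k[0])[::-1])),np.degrees(np.arctan2(*(k[2]-k[0])[::-1])),"mid",(k[1]+k[2])/2)
print("tray"); t=[P("rim",B(*q),.025) for q in [(198,390),(265,492),(558,397),(482,302)]]
for i in range(4):
    d=t[(i+1)%4]-t[i]; print(np.linalg.norm(d),np.degrees(np.arctan2(d[1],d[0])))
print(np.mean(t,0)); f=[P("fin",B(*q),.078) for q in [(345,282),(405,338)]]; print(np.linalg.norm(f[1]-f[0]))
print("holder"); [P(n,B(*q),.016) for n,q in [("Lflare",(35,197)),("Lrail",(97,180)),("Lend",(270,45)),("Rend",(437,115)),("Rrail",(240,245)),("Rflare",(228,297))]]
for n,q in [("A",[(125,422),(238,388)]),("B",[(55,575),(188,555)])]:
    f=[P(n,A(*x),0) for x in q]; d=f[1]-f[0]; print(np.linalg.norm(d),np.degrees(np.arctan2(d[1],d[0])))
for n,q in [("A",[(92,318),(208,287)]),("B",[(36,462),(172,446)])]:
    f=[P(n+"topback",A(*x),.07) for x in q]; d=f[1]-f[0]; print(np.linalg.norm(d),np.degrees(np.arctan2(d[1],d[0])))
for z in (.11,.13,.15,.17): print(z,P("h1",A(282,130),z),P("h2",A(413,352),z))
print("jar",ray(c,355,190,.069),"bottle",ray(c,365,214,.094),"tape",ray(c,325,172,.048))
E
python3 m.py
```

```text
dock
base [ 0.5467 -0.2683]
base [ 0.6927 -0.256 ]
base [ 0.5291 -0.0495]
0.14653427794805196 0.2195106309600507 4.817520947544901 94.59197783872287 mid [ 0.61089325 -0.15273832]
blk [ 0.5545 -0.2559]
blk [ 0.6541 -0.2449]
blk [ 0.5434 -0.0612]
0.10026923677566985 0.1950530097297122 6.300302664297077 93.2520143512099 mid [ 0.59878394 -0.15302644]
tray
rim [0.4821 0.1494]
rim [0.4977 0.0613]
rim [0.6601 0.088 ]
rim [0.6456 0.1768]
0.08943301123304141 -79.95396018772301
0.16453991348615143 9.314617544785428
0.09001913812297038 99.22744527665043
0.16581958025612958 -170.48037519078875
[0.57138059 0.11888667]
fin [0.5636 0.1487]
fin [0.5809 0.0948]
0.05664032521025978
holder
Lflare [0.4289 0.3614]
Lrail [0.4666 0.3676]
Lend [0.5975 0.4816]
Rend [0.6763 0.3732]
Rrail [0.533  0.2795]
Rflare [0.5161 0.2342]
A [ 0.4116 -0.1416]
A [ 0.4777 -0.1322]
0.06681514408056938 8.127130504967829
B [ 0.3546 -0.2448]
B [ 0.422  -0.2506]
0.06763845430550475 -4.938202955301269
Atopback [ 0.4052 -0.113 ]
Atopback [ 0.471  -0.1051]
0.0662588719055576 6.865176110899719
Btopback [ 0.3573 -0.2164]
Btopback [ 0.4242 -0.2247]
0.06734072346743818 -7.016567580326902
h1 [ 0.5387 -0.0135]
h2 [ 0.5498 -0.2245]
0.11 [ 0.53869499 -0.01347931] [ 0.54976158 -0.22450912]
h1 [ 0.5334 -0.0359]
h2 [ 0.5441 -0.2415]
0.13 [ 0.53336924 -0.03594954] [ 0.54414892 -0.24150819]
h1 [ 0.528  -0.0584]
h2 [ 0.5385 -0.2585]
0.15 [ 0.52804349 -0.05841976] [ 0.53853626 -0.25850726]
h1 [ 0.5227 -0.0809]
h2 [ 0.5329 -0.2755]
0.17 [ 0.52271774 -0.08088999] [ 0.53292359 -0.27550633]
jar [0.78658694 0.07511643 0.069     ] bottle [ 0.75986886 -0.04701009  0.094     ] tape [0.75020698 0.20019099 0.048     ]
```

```bash
cat >> h.py <<'E'
def go(x,y,z,yaw=None,n=8):
    """print tool-axis shift (normalised) from the present pose, per row over n rows; shift before the spin"""
    s=get_state(); p=np.array(s["tcp_pos"]); w=np.radians(s["eef_rot"][2])
    d=np.array([x,y,z])-p; tx=d[0]*np.cos(w)+d[1]*np.sin(w); ty=d[0]*np.sin(w)-d[1]*np.cos(w)
    print("at",p.round(4),"yaw",np.degrees(w).round(2),"w",round(s["gripper_width"],4),"tot",(np.array([tx,ty,-d[2]])/.15).round(3),"per row",(np.array([tx,ty,-d[2]])/.15/n).round(4))
    if yaw is not None:
        k=(np.degrees(w)-yaw+180)%360-180; print("spin tot",k/360, "rows@.029",k/360/.029)
E
python3 -m inch '.23 .249 0 0 .4;.23 .249 0 0 .4;.23 .249 0 0 .4;.23 .249 0 0 .4;.23 .249 0 0 .4;.23 .249 0 0 .4;.23 .249 0 0 .4;.23 .249 0 0 .4'
python3 -m inch '.23 .249 0 0 .4;.23 .249 0 0 .4;.23 .249 0 0 .4;.23 .249 0 0 .4;.23 .249 0 0 .4;.23 .249 0 0 .4;.23 .249 0 0 .4;.23 .249 0 0 .4'
python3 -m inch '0 0 0 .029 .4;0 0 0 .029 .4;0 0 0 .029 .4;0 0 0 .029 .4;0 0 0 .029 .4;0 0 0 .025 .4;0 0 0 0 .4;0 0 0 0 .4'
python3 - <<'E'
from h import *
go(.534,-.155,.16,-85.5)
for n in ["wrist","scene"]:
    c=capture(n); cv2.imwrite(f"pics/{n}1.png",c["color"])
    for a in (.3,.4,.5):
        m=np.array([.657-.135*np.cos(a)*.997,-.1485-.135*np.cos(a)*.078,.088+.135*np.sin(a)])
        print(n,a,m.round(3),px(c,m))
a=cv2.imread("pics/wrist1.png");b=cv2.imread("pics/scene1.png");cv2.imwrite("pics/c1.png",np.hstack([a[::1],cv2.resize(b[150:290,180:460],(560,280))[0:280].repeat(1,0) if 0 else cv2.copyMakeBorder(b[130:330,200:440],0,220,0,0,cv2.BORDER_CONSTANT)]))
E
```

```text
time_s: 1.2
tcp_pos: [0.406, 0.2286, 0.2267]
eef_rot: [-180.0, -0.0, -24.1]
contact_force: [1.3, 0.3, 1.0]
gripper_width: 0.0348
gripper_force: 0.0
time_s: 2.2
tcp_pos: [0.5356, -0.1571, 0.2266]
eef_rot: [-180.0, -0.0, -24.2]
contact_force: [0.8, 0.4, 0.9]
gripper_width: 0.0349
gripper_force: 0.0
time_s: 3.2
tcp_pos: [0.5353, -0.1554, 0.2265]
eef_rot: [180.0, 0.0, -85.2]
contact_force: [0.4, -0.4, -0.0]
gripper_width: 0.0349
gripper_force: 0.0
at [ 0.5353 -0.1554  0.2265] yaw -85.17 w 0.0349 tot [-0.003  0.008  0.443] per row [-0.0004  0.001   0.0554]
spin tot 0.0009114282242330932 rows@.029 0.03142855945631356
wrist 0.3 [ 0.528 -0.159  0.128] [291.42645517 205.35158797]
wrist 0.4 [ 0.533 -0.158  0.141] [285.15947179 210.29083438]
wrist 0.5 [ 0.539 -0.158  0.153] [276.36355434 215.48138382]
scene 0.3 [ 0.528 -0.159  0.128] [328.32410785 166.46838859]
scene 0.4 [ 0.533 -0.158  0.141] [327.0530271  162.65819566]
scene 0.5 [ 0.539 -0.158  0.153] [325.42545242 158.94104695]
```

View pics/c1.png

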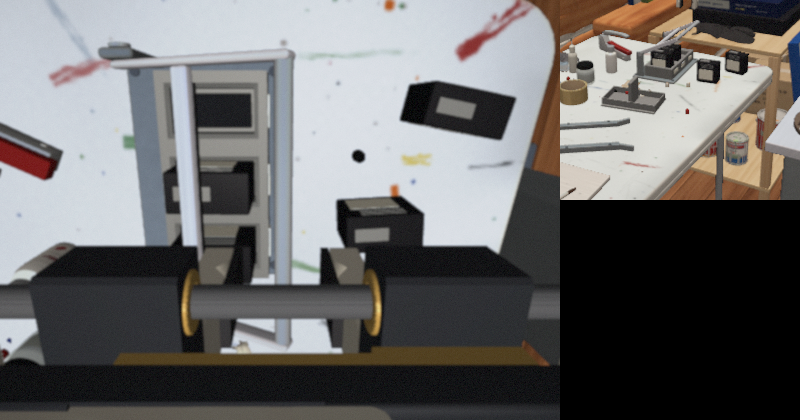

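Handle bar at column about 285 in the wrist view, matching angle 0.40. Descend and pinch.

```bash
python3 -m inch '0 .014 .087 0 .4;0 0 .087 0 .4;0 0 .087 0 .4;0 0 .087 0 .4;0 0 .087 0 .4;0 0 .087 0 .4;0 0 .087 0 .4;0 0 .087 0 .4'
python3 -m inch '0 0 0 0 0;0 0 0 0 0;0 0 0 0 0;0 0 0 0 0;0 0 0 0 0;0 0 0 0 0;0 0 0 0 0;0 0 0 0 0' 25
python3 - <<'E'
from h import *
go(.533,-.158,.122)
a=np.linspace(.4,1.78,17);print(np.c_[a[1:],.9*np.diff(np.cos(a)),-.9*np.diff(np.sin(a))].round(3))
E
```

```text
time_s: 4.3
tcp_pos: [0.5332, -0.1556, 0.1213]
eef_rot: [180.0, -0.0, -85.4]
contact_force: [-0.2, -0.5, 0.6]
gripper_width: 0.0351
gripper_force: 0.0
time_s: 5.3
tcp_pos: [0.5341, -0.1555, 0.1226]
eef_rot: [-179.9, -0.0, -85.3]
contact_force: [6.0, 0.2, 0.5]
gripper_width: 0.0114
gripper_force: 25.0
at [ 0.5341 -0.1555  0.1226] yaw -85.35 w 0.0114 tot [0.016 0.008 0.004] per row [0.002  0.001  0.0005]
[[ 0.486 -0.033 -0.07 ]
 [ 0.572 -0.039 -0.067]
 [ 0.659 -0.045 -0.063]
 [ 0.745 -0.05  -0.059]
 [ 0.831 -0.055 -0.055]
 [ 0.918 -0.06  -0.05 ]
 [ 1.004 -0.064 -0.044]
 [ 1.09  -0.067 -0.039]
 [ 1.176 -0.07  -0.033]
 [ 1.262 -0.073 -0.027]
 [ 1.349 -0.075 -0.02 ]
 [ 1.435 -0.076 -0.014]
 [ 1.521 -0.077 -0.007]
 [ 1.608 -0.078 -0.   ]
 [ 1.694 -0.077  0.006]
 [ 1.78  -0.077  0.013]]
```

```bash
python3 -m inch '0 -.033 -.07 0 0;0 -.039 -.067 0 0;0 -.045 -.063 0 0;0 -.05 -.059 0 0;0 -.055 -.055 0 0;0 -.06 -.05 0 0;0 -.064 -.044 0 0;0 -.067 -.039 0 0'
python3 -m inch '0 -.07 -.033 0 0;0 -.073 -.027 0 0;0 -.075 -.02 0 0;0 -.076 -.014 0 0;0 -.077 -.007 0 0;0 -.078 0 0 0;0 -.077 .006 0 0;0 -.077 .013 0 0'
python3 - <<'E'
from h import *
go(.657+.135*.207,-.1485,.088+.132-.019)
c=capture("side"); cv2.imwrite("pics/s3.png",cv2.resize(c["color"][150:330,220:440],None,fx=3,fy=3))
E
```

```text
time_s: 6.3
tcp_pos: [0.5918, -0.1506, 0.1855]
eef_rot: [179.5, 0.1, -85.4]
contact_force: [1.7, -3.1, -17.1]
gripper_width: 0.0111
gripper_force: 25.0
time_s: 7.3
tcp_pos: [0.6845, -0.143, 0.2017]
eef_rot: [179.8, 0.0, -85.4]
contact_force: [-8.6, -0.1, -13.4]
gripper_width: 0.0112
gripper_force: 25.0
at [ 0.6845 -0.143   0.2017] yaw -85.37 w 0.0112 tot [ 0.037 -0.     0.005] per row [ 0.0046 -0.      0.0006]
```

View pics/s3.png

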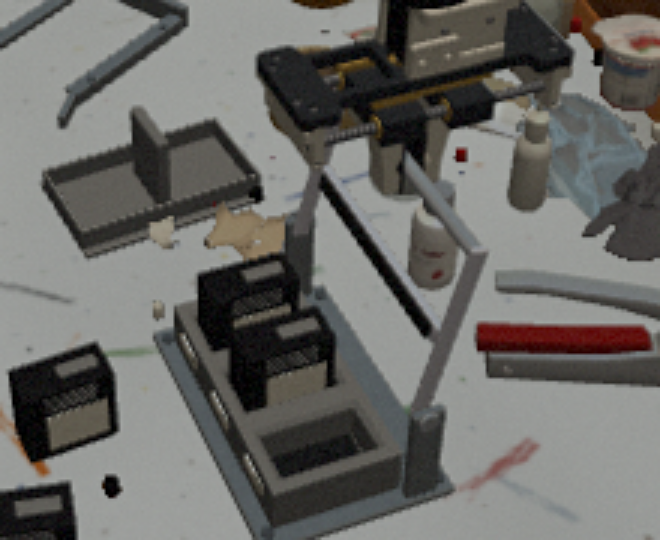

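Clamp is up; spent cartridges are in bays 1 and 2, bay 0 empty. Release, raise, turn.

```bash
python3 -m inch '0 0 0 0 .35;0 0 0 0 .35;0 0 -.1 0 .35;0 0 -.15 0 .35;0 0 -.2 0 .35;0 .2 0 .029 .35;0 .2 0 .029 .35;0 0 0 .029 .35'
python3 -m inch '0 0 0 .029 .49;0 0 0 .029 .49;0 0 0 .029 .49;0 0 0 .029 .49;0 0 0 .029 .49;0 0 0 .0175 .49;0 0 0 0 .49;0 0 0 0 .49'
python3 - <<'E'
from h import *
go(.589,-.089,.15,-175.5)
c=capture("side"); w=capture("wrist")
for y in (0,.064):
  o=np.array([.599,-.153]); R=np.array([[.9969,-.0785],[.0785,.9969]])
  for q in [(-.035,-.018),(.035,-.018),(.035,.018),(-.035,.018)]:
    P=[*(o+R@(np.array(q)+[0,y])),.09]; print(y,q,px(c,P).round(1),px(w,P).round(1))
cv2.imwrite("pics/w2.png",w["color"]);cv2.imwrite("pics/s4.png",c["color"])
a=np.hstack([w["color"],cv2.copyMakeBorder(cv2.resize(c["color"][225:295,280:340],(240,280)),0,140,0,0,0)]);cv2.imwrite("pics/c2.png",a)
E
```

```text
time_s: 8.35
tcp_pos: [0.6249, -0.1429, 0.2731]
eef_rot: [-179.7, 0.1, -117.0]
contact_force: [0.7, 0.1, 0.5]
gripper_width: 0.0305
gripper_force: 0.0
time_s: 9.35
tcp_pos: [0.6258, -0.1427, 0.2704]
eef_rot: [-180.0, 0.1, -175.0]
contact_force: [0.2, -0.3, -0.2]
gripper_width: 0.0427
gripper_force: 0.0
at [ 0.6258 -0.1427  0.2704] yaw -175.04 w 0.0427 tot [0.214 0.378 0.803] per row [0.0267 0.0472 0.1004]
spin tot 0.001287213232515367 rows@.029 0.04438666319018506
0 (-0.035, -0.018) [302.9 270.8] [252.9 113.6]
0 (0.035, -0.018) [333.3 261.9] [254.  190.9]
0 (0.035, 0.018) [326.3 250.9] [292.5 191.1]
0 (-0.035, 0.018) [296.6 259.3] [293.7 113.9]
0.064 (-0.035, -0.018) [291.8 250.8] [325.4 114.1]
0.064 (0.035, -0.018) [321.1 242.6] [322.5 191.3]
0.064 (0.035, 0.018) [314.7 232.4] [361.1 191.5]
0.064 (-0.035, 0.018) [286.  240.3] [366.2 114.3]
```

View pics/c2.png

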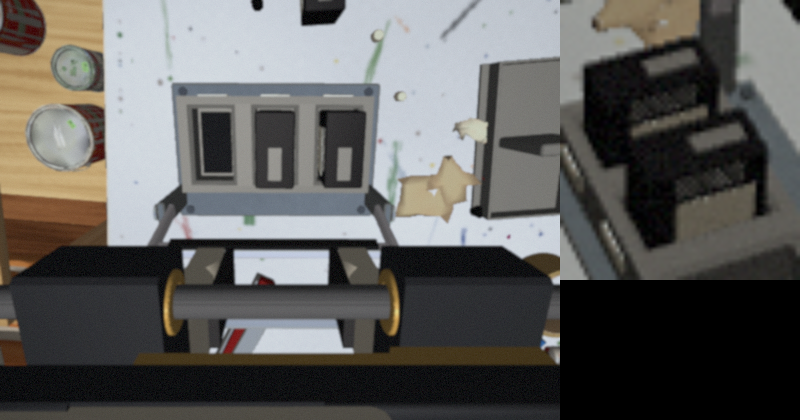

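```bash
python3 -m inch '.053 .097 0 .0013 .49;.053 .097 0 0 .49;.053 .097 0 0 .49;.053 .097 0 0 .49;0 0 .25 0 .49;0 0 .25 0 .49;0 0 .25 0 .49;0 0 .1 0 .49'
python3 - <<'E'
from h import *
go(.589,-.0875,.055,-175.5)
w=capture("wrist");cv2.imwrite("pics/w3.png",w["color"])
E
```

```text
time_s: 10.45
tcp_pos: [0.5877, -0.0865, 0.1397]
eef_rot: [-180.0, -0.2, -175.6]
contact_force: [-0.5, -0.8, -0.1]
gripper_width: 0.0432
gripper_force: 0.0
at [ 0.5877 -0.0865  0.1397] yaw -175.63 w 0.0432 tot [-0.008 -0.007  0.564] per row [-0.001  -0.0009  0.0706]
spin tot -0.0003603377815327096 rows@.029 -0.012425440742507227
```

View pics/w3.png

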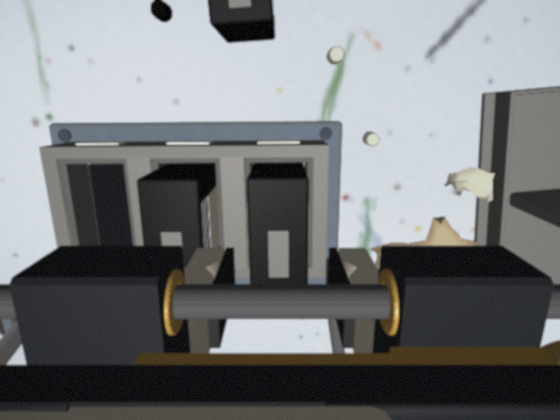

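Bay 2 cartridge top spans columns 248–308, centred between the fingers (inner faces about 232 and 331). Descend and grip.

```bash
python3 -m inch '-.008 -.004 .07 0 .49;0 0 .07 0 .49;0 0 .07 0 .49;0 0 .07 0 .49;0 0 .07 0 .49;0 0 .07 0 .49;0 0 .07 0 .49;0 0 .07 0 .49'
python3 -m inch '0 0 0 0 0;0 0 0 0 0;0 0 0 0 0;0 0 0 0 0;0 0 -.1 0 0;0 0 -.2 0 0;0 0 -.25 0 0;0 0 -.25 0 0' 20
python3 - <<'E'
from h import *
# tray target cart location: tray centre, yaw 9.4
o=np.array([.5714,.1189]);a=np.radians(9.4);u=np.array([np.cos(a),np.sin(a)])
print(o+.054*u,o-.054*u); p=o-.054*u
go(p[0],p[1],.15,-80.6)
w=capture("side");cv2.imwrite("pics/s5.png",w["color"])
E
```

```text
time_s: 11.5
tcp_pos: [0.5904, -0.0876, 0.0568]
eef_rot: [-180.0, -0.0, -175.7]
contact_force: [-0.1, -0.5, 0.1]
gripper_width: 0.0428
gripper_force: 0.0
time_s: 12.5
tcp_pos: [0.5904, -0.0876, 0.1799]
eef_rot: [-180.0, 0.1, -175.6]
contact_force: [0.3, 0.5, -0.8]
gripper_width: 0.0358
gripper_force: 19.9
[0.6246749 0.1277196] [0.5181251 0.1100804]
at [ 0.5904 -0.0876  0.1799] yaw -175.65 w 0.0358 tot [0.38  1.351 0.2  ] per row [0.0475 0.1689 0.025 ]
spin tot -0.2640218985654513 rows@.029 -9.104203398808664
```

```bash
python3 -m inch '0 .177 0 0 0;0 .177 0 0 0;0 .177 0 0 0;0 .177 0 0 0;0 .177 0 0 0;0 .177 0 0 0;0 .177 0 0 0;0 .177 0 0 0'
python3 -m inch '-.112 0 0 0 0;-.112 0 0 0 0;-.112 0 0 0 0;0 0 0 -.029 0;0 0 0 -.029 0;0 0 0 -.029 0;0 0 0 -.029 0;0 0 0 -.029 0'
python3 -m inch '0 0 0 -.029 0;0 0 0 -.029 0;0 0 0 -.029 0;0 0 0 -.029 0;0 0 0 -.003 0;0 0 0 0 0;0 0 0 0 0;0 0 0 0 0'
python3 - <<'E'
from h import *
go(.6247,.1277,.1,-80.6)
w=capture("wrist");cv2.imwrite("pics/w4.png",w["color"])
o=np.array([.5714,.1189]);a=np.radians(9.4);u=np.array([np.cos(a),np.sin(a)]);v=np.array([-u[1],u[0]])
for i in (-.085,.085):
  for j in (-.046,.046): print(i,j,px(w,[*(o+i*u+j*v),.025]).round(1))
for j in (-.03,.03): print("fin",px(w,[*(o+j*v),.078]).round(1))
E
```

```text
time_s: 13.55
tcp_pos: [0.5743, 0.1251, 0.1787]
eef_rot: [180.0, 0.1, -175.6]
contact_force: [-0.0, -0.8, -1.6]
gripper_width: 0.0362
gripper_force: 19.9
time_s: 14.55
tcp_pos: [0.6255, 0.1269, 0.1775]
eef_rot: [-180.0, -0.0, -123.2]
contact_force: [-0.4, -0.2, -1.0]
gripper_width: 0.036
gripper_force: 19.9
time_s: 15.55
tcp_pos: [0.6246, 0.128, 0.1775]
eef_rot: [-180.0, 0.0, -80.7]
contact_force: [0.4, -0.7, -1.3]
gripper_width: 0.0359
gripper_force: 19.9
at [0.6246 0.128  0.1775] yaw -80.69 w 0.0359 tot [ 0.002 -0.     0.517] per row [ 0.0002 -0.      0.0646]
spin tot -0.00024269924020975015 rows@.029 -0.008368939317577592
-0.085 -0.046 [449.9 136.3]
-0.085 0.046 [437.5 241. ]
0.085 -0.046 [243.6 137. ]
0.085 0.046 [246.7 241.5]
fin [358.5 166.7]
fin [354.2 246.8]
```

View pics/w4.png

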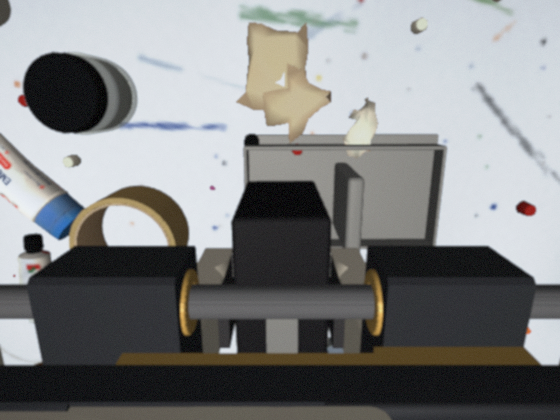

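Wrist view shows the tray's near rim at row 146 (predicted 137) and fin end at row 178 (predicted 167), so the tray seems about 8 mm further +y than I have it; I'll check the side view for a knock.

Run:
```python
from h import *
a=cv2.imread("pics/side0.png");b=cv2.imread("pics/s5.png");c=capture("side")["color"]
cv2.imwrite("pics/c3.png",np.vstack([np.hstack([cv2.resize(x[165:245,220:320],(400,300),interpolation=cv2.INTER_CUBIC) for x in (a,b)]),np.hstack([cv2.resize(x[165:245,220:320],(400,300),interpolation=cv2.INTER_CUBIC) for x in (c,cv2.imread("pics/s4.png"))])]))
```

```text
(no output)
```

View pics/c3.png

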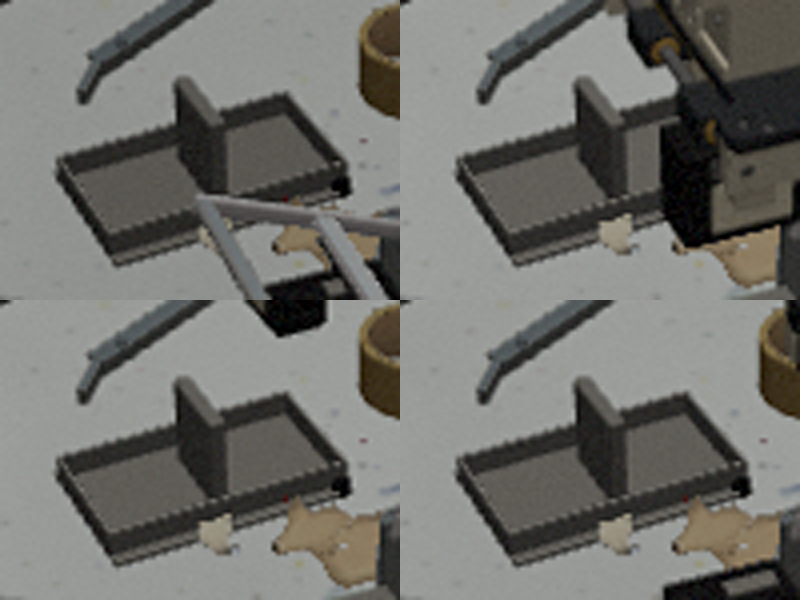

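Run:
```python
from h import *
c=capture("scene");cv2.imwrite("pics/sc2.png",c["color"])
o=np.array([.5714,.1189]);a=np.radians(9.4);u=np.array([np.cos(a),np.sin(a)]);v=np.array([-u[1],u[0]])
x0,y0,x1,y1=215,200,335,275
im=cv2.resize(c["color"][y0:y1,x0:x1],None,fx=6.5,fy=6.5,interpolation=cv2.INTER_CUBIC)
for s,col in ((0,(0,0,255)),(.008,(0,255,0))):
  P=[[*(o+i*u+(j+s)*v),.025] for i in (-.085,.085) for j in (-.046,.046)]+[[*(o+(j+s)*v),.078] for j in (-.03,.03)]
  for p in P:
    q=(px(c,p)+.5-[x0,y0])*6.5-.5; cv2.drawMarker(im,(int(q[0]),int(q[1])),col,cv2.MARKER_CROSS,14,1)
cv2.imwrite("pics/c4.png",im)
```

```text
(no output)
```

View pics/c4.png

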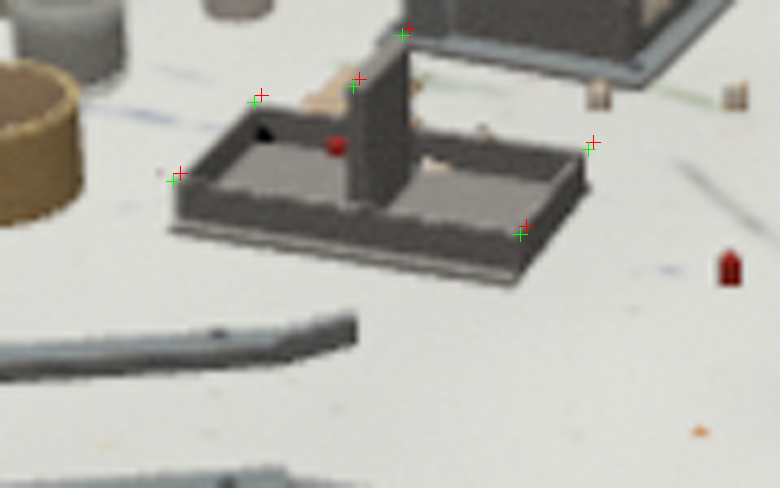

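Scene view supports the +7–8 mm shift, so I correct and lower the cartridge.

```bash
python3 -m inch '-.037 0 .1 0 0;0 0 .15 0 0;0 0 .15 0 0;0 0 .15 0 0;0 0 .15 0 0;0 0 .1 0 0;0 0 .05 0 0;0 0 .04 0 0'
python3 -m inch '0 0 0 0 0;0 0 .01 0 .49;0 0 0 0 .49;0 0 0 0 .49;0 0 -.1 0 .49;0 0 -.25 0 .49;0 0 -.3 0 .49;0 0 -.3 0 .49'
python3 - <<'E'
from h import *
go(.589,-.151,.16,-175.5)
c=capture("scene");cv2.imwrite("pics/sc3.png",cv2.resize(c["color"][190:280,200:345],None,fx=5,fy=5))
E
```

```text
time_s: 16.7
tcp_pos: [0.6239, 0.1336, 0.0439]
eef_rot: [-180.0, 0.0, -80.6]
contact_force: [-0.4, -0.3, -0.6]
gripper_width: 0.0362
gripper_force: 19.9
time_s: 17.7
tcp_pos: [0.6237, 0.1334, 0.1878]
eef_rot: [-179.9, 0.0, -80.6]
contact_force: [0.3, 0.8, -0.5]
gripper_width: 0.043
gripper_force: 0.0
at [0.6237 0.1334 0.1878] yaw -80.61 w 0.043 tot [1.833 0.538 0.185] per row [0.2291 0.0672 0.0231]
spin tot 0.26359709183982777 rows@.029 9.089554891028543
```

View pics/sc3.png

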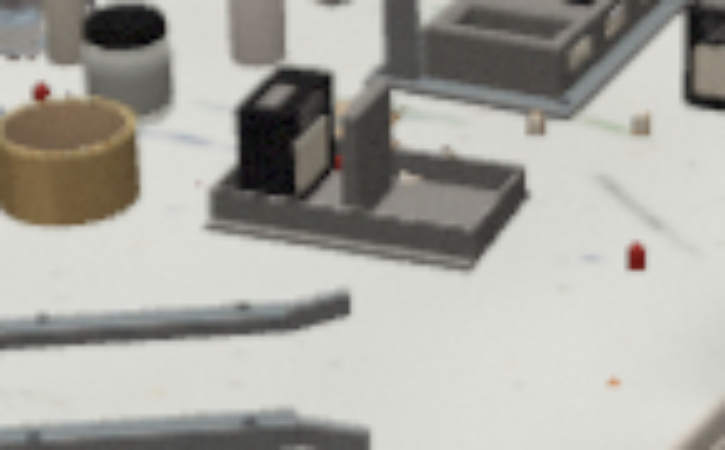

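Spent cartridge stands upright in the tray's far half. Now the bay 1 one.

```bash
python3 -m inch '0 0 0 .029 .6;0 0 0 .029 .6;0 0 0 .029 .6;0 0 0 .029 .6;0 0 0 .029 .6;0 0 0 .029 .6;0 0 0 .029 .6;0 0 0 .029 .6'
python3 -m inch '0 0 0 .029 .6;0 0 0 .0026 .6;.117 0 0 0 .6;.117 0 0 0 .6;.117 0 0 0 .6;0 -.15 0 0 .6;0 -.2 0 0 .6;0 -.235 0 0 .6'
python3 -m inch '0 -.235 0 0 .6;0 -.235 0 0 .6;0 -.235 0 0 .6;0 -.235 0 0 .6;0 -.235 0 0 .6;0 -.117 0 0 .6;0 0 0 0 .6;0 0 0 0 .6'
python3 - <<'E'
from h import *
go(.593,-.1515,.056,-175.5)
w=capture("wrist"); g=cv2.cvtColor(w["color"],cv2.COLOR_BGR2GRAY); cv2.imwrite("pics/w5.png",w["color"])
m=(g<45).astype(np.uint8); n,l,s,ce=cv2.connectedComponentsWithStats(m)
for i in range(1,n):
    if s[i][4]>300: print(s[i],ce[i].round(1))
for q in [(-.035,-.018),(.035,-.018),(.035,.018),(-.035,.018)]:
    P=[*(np.array([.597,-.1515])+np.array([[.9969,-.0785],[.0785,.9969]])@q),.09]; print(px(w,P).round(1))
E
```

```text
time_s: 18.75
tcp_pos: [0.6237, 0.1335, 0.1861]
eef_rot: [180.0, 0.1, -164.5]
contact_force: [0.5, 0.8, -0.1]
gripper_width: 0.0526
gripper_force: 0.0
time_s: 19.75
tcp_pos: [0.5785, 0.0406, 0.1855]
eef_rot: [180.0, 0.0, -175.3]
contact_force: [0.6, -1.0, -0.3]
gripper_width: 0.0527
gripper_force: 0.0
time_s: 20.75
tcp_pos: [0.5932, -0.1511, 0.185]
eef_rot: [180.0, 0.0, -175.5]
contact_force: [0.6, -0.6, 0.4]
gripper_width: 0.0527
gripper_force: 0.0
at [ 0.5932 -0.1511  0.185 ] yaw -175.47 w 0.0527 tot [ 0.001 -0.002  0.86 ] per row [ 0.0002 -0.0003  0.1075]
spin tot 8.488216517663874e-05 rows@.029 0.0029269712129875425
[ 312    0   58   48 1530] [341.8  26.5]
[  1  23  25  26 309] [14.3 38.3]
[531 125  21  96 552] [541.7 169.3]
[ 190  155   38   70 2315] [208.8 189.6]
[256 154  50  16 592] [280.8 160.3]
[ 334  155   37   70 2340] [351.5 189.2]
[257 193  48  64 840] [287.5 239.7]
[ 390  222  170  132 8429] [483.4 277.9]
[    0   245   560   175 31477] [240.9 361.3]
[ 155  249  253   41 2117] [281.3 278.1]
[  0 301  32  50 304] [  9.5 327.2]
[ 197  320  169   34 2588] [281.2 343.7]
[255.1 165. ]
[257.  259.3]
[305.9 259.2]
[307.6 164.9]
```

```bash
python3 -m inch '0 0 .12 0 .6;0 0 .13 0 .6;0 0 .13 0 .6;0 0 .13 0 .6;0 0 .12 0 .6;0 0 .1 0 .6;0 0 .08 0 .6;0 0 .05 0 .6'
python3 -m inch '0 0 0 0 0;0 0 0 0 0;0 0 0 0 0;0 0 0 0 0;0 0 -.15 0 0;0 0 -.25 0 0;0 0 -.25 0 0;0 0 -.2 0 0' 20
python3 - <<'E'
from h import *
o=np.array([.5713,.1262]);a=np.radians(9.4);u=np.array([np.cos(a),np.sin(a)])
p=o-.054*u; print(p)
go(p[0],p[1],.18,-80.6)
E
```

```text
time_s: 21.8
tcp_pos: [0.5931, -0.1511, 0.0554]
eef_rot: [180.0, -0.0, -175.5]
contact_force: [0.1, 0.0, 0.7]
gripper_width: 0.0529
gripper_force: 0.0
time_s: 22.8
tcp_pos: [0.5933, -0.1513, 0.1852]
eef_rot: [180.0, 0.1, -175.5]
contact_force: [-0.4, -0.2, -1.9]
gripper_width: 0.0361
gripper_force: 20.0
[0.5180251 0.1173804]
at [ 0.5933 -0.1513  0.1852] yaw -175.51 w 0.0361 tot [0.36  1.825 0.035] per row [0.045  0.2281 0.0043]
spin tot -0.2636460771314877 rows@.029 -9.091244039016816
```

```bash
python3 -m inch '.045 .228 0 0 0;.045 .228 0 0 0;.045 .228 0 0 0;.045 .228 0 0 0;.045 .228 0 0 0;.045 .228 0 0 0;.045 .228 0 0 0;.045 .228 0 0 0'
python3 -m inch '0 0 0 -.029 0;0 0 0 -.029 0;0 0 0 -.029 0;0 0 0 -.029 0;0 0 0 -.029 0;0 0 0 -.029 0;0 0 0 -.029 0;0 0 0 -.029 0'
python3 -m inch '0 0 0 -.029 0;0 0 0 -.003 0;0 0 0 0 0;0 0 0 0 0;0 0 0 0 0;0 0 0 0 0;0 0 0 0 0;0 0 0 0 0'
python3 - <<'E'
from h import *
go(.518,.1174,.042,-80.6)
o=np.array([.5713,.1262]);a=np.radians(9.4);u=np.array([np.cos(a),np.sin(a)]);v=np.array([-u[1],u[0]])
w=capture("wrist"); cv2.imwrite("pics/w6.png",w["color"])
for i in (-.085,.085):
  for j in (-.046,.046): print(i,j,px(w,[*(o+i*u+j*v),.025]).round(1))
for j in (-.03,.03): print("fin",px(w,[*(o+j*v),.078]).round(1))
g=cv2.cvtColor(w["color"],cv2.COLOR_BGR2GRAY)
for r in (155,165,190,200): print(r,[ (i,int(g[r,i])) for i in range(90,400,5)])
E
```

```text
time_s: 23.8
tcp_pos: [0.5173, 0.1182, 0.1836]
eef_rot: [180.0, 0.0, -175.5]
contact_force: [0.0, 0.7, -0.8]
gripper_width: 0.0362
gripper_force: 20.0
time_s: 24.8
tcp_pos: [0.5177, 0.1171, 0.1835]
eef_rot: [180.0, 0.0, -91.7]
contact_force: [0.7, -0.4, -0.5]
gripper_width: 0.0357
gripper_force: 20.0
time_s: 25.8
tcp_pos: [0.5179, 0.1172, 0.1835]
eef_rot: [180.0, 0.0, -80.5]
contact_force: [0.2, -0.3, -1.0]
gripper_width: 0.0357
gripper_force: 20.0
at [0.5179 0.1172 0.1835] yaw -80.48 w 0.0357 tot [-0.001 -0.001  0.943] per row [-1.000e-04 -1.000e-04  1.179e-01]
spin tot 0.0003372594940346277 rows@.029 0.011629637725331989
-0.085 -0.046 [318.2 136.7]
-0.085 0.046 [315.4 239.5]
0.085 -0.046 [115.8 136.6]
0.085 0.046 [128.  239.4]
fin [205.8 166. ]
fin [210.1 244.5]
155 [(90, 224), (95, 226), (100, 224), (105, 206), (110, 176), (115, 142), (120, 23), (125, 8), (130, 17), (135, 15), (140, 1), (145, 16), (150, 9), (155, 13), (160, 11), (165, 17), (170, 7), (175, 13), (180, 76), (185, 145), (190, 145), (195, 143), (200, 144), (205, 145), (210, 145), (215, 101), (220, 60), (225, 62), (230,
[... 1854 characters left out ...]
), (95, 227), (100, 228), (105, 226), (110, 227), (115, 48), (120, 34), (125, 38), (130, 112), (135, 109), (140, 112), (145, 62), (150, 42), (155, 39), (160, 27), (165, 81), (170, 114), (175, 88), (180, 84), (185, 132), (190, 144), (195, 142), (200, 125), (205, 142), (210, 147), (215, 92), (220, 44), (225, 44), (230, 118), (235, 143), (240, 135), (245, 11), (250, 10), (255, 8), (260, 6), (265, 16), (270, 16), (275, 3), (280, 10), (285, 10), (290, 13), (295, 15), (300, 14), (305, 9), (310, 1), (315, 11), (320, 114), (325, 224), (330, 225), (335, 225), (340, 225), (345, 224), (350, 225), (355, 226), (360, 226), (365, 227), (370, 226), (375, 175), (380, 173), (385, 228), (390, 229), (395, 228)]
```

```bash
python3 -m inch '.02 0 .12 0 0;0 0 .15 0 0;0 0 .15 0 0;0 0 .15 0 0;0 0 .15 0 0;0 0 .12 0 0;0 0 .06 0 0;0 0 .043 0 0'
python3 -m inch '0 0 0 0 0;0 0 .01 0 .49;0 0 0 0 .49;0 0 0 0 .49;0 0 -.1 0 .49;0 0 -.25 0 .49;0 0 -.3 0 .49;0 0 -.3 0 .49'
python3 - <<'E'
from h import *
go(.4415,-.123,.18,-173)
w=capture("scene");cv2.imwrite("pics/sc4.png",cv2.resize(w["color"][190:280,200:345],None,fx=5,fy=5))
c=capture("side"); g=cv2.cvtColor(c["color"],cv2.COLOR_BGR2GRAY)[260:370,200:270]
n,l,s,ce=cv2.connectedComponentsWithStats((g<60).astype(np.uint8))
b=cv2.imread("pics/side0.png",0)[260:370,200:270]; print("diff fresh",np.abs(g.astype(int)-b).max(), (np.abs(g.astype(int)-b)>40).sum())
E
```

```text
time_s: 26.85
tcp_pos: [0.5186, 0.1143, 0.0419]
eef_rot: [-180.0, -0.0, -80.5]
contact_force: [0.1, -0.4, -0.3]
gripper_width: 0.0357
gripper_force: 20.0
time_s: 27.85
tcp_pos: [0.5184, 0.1141, 0.1857]
eef_rot: [-179.9, 0.0, -80.5]
contact_force: [0.9, 1.0, 0.2]
gripper_width: 0.0432
gripper_force: 0.0
at [0.5184 0.1141 0.1857] yaw -80.47 w 0.0432 tot [1.474 0.767 0.038] per row [0.1843 0.0959 0.0048]
spin tot 0.2570409609560449 rows@.029 8.86348141227741
diff fresh 22 0
```

View pics/sc4.png

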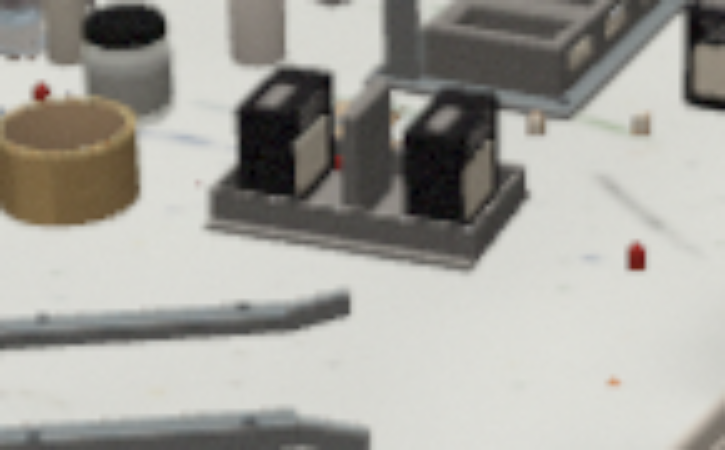

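Both spent stand upright in the tray. Now measure the holder from above.

```bash
python3 -m inch '-.258 -.053 -.092 0 .2;-.258 -.053 -.092 0 .2;-.258 -.053 -.092 0 .2;-.258 -.053 -.092 0 .2;-.258 -.053 -.092 0 .2;-.258 -.053 -.092 0 .2;-.258 -.053 -.092 0 .2;-.258 -.053 -.092 0 .2'
python3 -m inch '0 0 0 -.025 .25;0 0 0 -.025 .25;0 0 0 -.025 .25;0 0 0 0 .25;0 0 0 0 .25;0 0 0 0 .25;0 0 0 0 .25;0 0 0 0 .25'
python3 - <<'E'
from h import *
go(.53,.43,.3,-53.5)
w=capture("wrist");cv2.imwrite("pics/w7.png",w["color"])
import pickle; pickle.dump(w,open("w7.pkl","wb"))
E
```

```text
time_s: 28.95
tcp_pos: [0.5297, 0.4312, 0.2948]
eef_rot: [-180.0, 0.0, -80.5]
contact_force: [-0.1, 0.5, 0.4]
gripper_width: 0.0175
gripper_force: 0.0
time_s: 29.95
tcp_pos: [0.5299, 0.4301, 0.2934]
eef_rot: [180.0, -0.0, -53.5]
contact_force: [-0.2, 1.2, 0.2]
gripper_width: 0.022
gripper_force: 0.0
at [0.5299 0.4301 0.2934] yaw -53.5 w 0.022 tot [ 0.001 -0.    -0.044] per row [ 0.0001 -0.     -0.0055]
spin tot -1.6066148110067187e-06 rows@.029 -5.540051072436961e-05
```

View pics/w7.png

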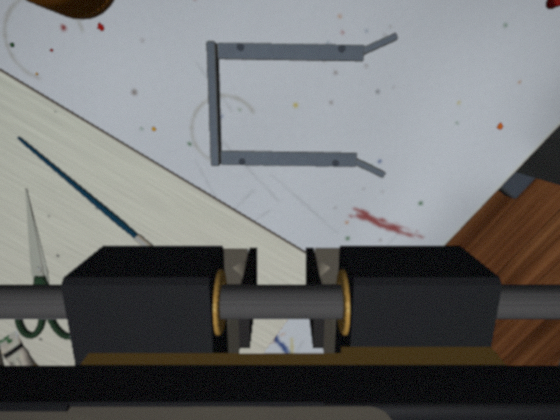

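Holder clear: rails at rows about 46–60 and 152–166, columns 219–360, stop at columns 208–219, mouth to the right.

Run:
```python
from h import *
import pickle; w=pickle.load(open("w7.pkl","rb")); hsv=cv2.cvtColor(w["color"],cv2.COLOR_BGR2GRAY)
m=hsv<140
def runs(v,lo,hi):
    i=np.flatnonzero(v[lo:hi])+lo; return (i.min(),i.max()) if len(i) else None
U=[];L=[]
for c in range(235,350,10):
    U.append((c,*runs(m[:,c],38,75))); L.append((c,*runs(m[:,c],140,175)))
U=np.array(U);L=np.array(L);print(U.T,L.T)
W=lambda c,r:ray(w,c,r,.016)[:2]
pu=np.array([W(c,b+.5) for c,a,b in U]); pl=np.array([W(c,a-.5) for c,a,b in L])
res=[]
for p in (pu,pl):
    d=np.linalg.svd(p-p.mean(0))[2][0]; d*=np.sign(d[0]); res.append((p.mean(0),d)); print(p.mean(0),np.degrees(np.arctan2(d[1],d[0])))
ang=np.mean([np.arctan2(d[1],d[0]) for _,d in res]); d=np.array([np.cos(ang),np.sin(ang)]);n=np.array([-d[1],d[0]])
print("gap",(res[1][0]-res[0][0])@n,"yaw",np.degrees(ang))
S=[runs(m[r,:],200,230) for r in range(70,145,15)]; print("stop",S)
inn=np.mean([W(b+.5,r) for (a,b),r in zip(S,range(70,145,15))],0); out=np.mean([W(a-.5,r) for (a,b),r in zip(S,range(70,145,15))],0)
print("stop thick@z16",(out-inn)@d)
cn=np.mean([r[0]@n for r in res]); cn_d=inn@d
print("stop inner",inn,"origin",(cn_d-.085)*d+cn*n)
# mouth rail ends
for q in [(363,54),(357,160)]: print("rail end rel stop",(W(*q)-inn)@d)
```

```text
[[235 245 255 265 275 285 295 305 315 325 335 345]
 [ 42  43  43  43  43  43  43  44  44  44  44  44]
 [ 59  59  59  59  59  60  60  60  60  61  60  61]] [[235 245 255 265 275 285 295 305 315 325 335 345]
 [150 150 151 151 151 151 151 151 152 152 152 152]
 [164 165 165 165 165 165 165 165 166 166 166 166]]
[0.5918342  0.32940898] 35.41439883827463
[0.53275324 0.40842614] 35.372024301397076
gap 0.09863328933783887 yaw 35.39321156983585
stop [(np.int64(207), np.int64(219)), (np.int64(208), np.int64(220)), (np.int64(207), np.int64(220)), (np.int64(209), np.int64(221)), (np.int64(209), np.int64(221))]
stop thick@z16 0.014857427173410438
stop inner [0.62936698 0.40949026] origin [0.5567316  0.36496576]
rail end rel stop -0.15637650422765764
rail end rel stop -0.15832573918442658
```

```bash
python3 -m inch '.224 .123 .07 0 .23;.224 .123 .07 0 .23;.224 .123 .07 0 .23;.224 .123 .07 0 .23;.224 .123 .07 0 .23;.224 .123 .07 0 .23;.224 .123 .07 0 .23;.224 .123 .07 0 .23'
python3 -m inch '0 0 0 .025 .23;0 0 0 .025 .23;0 0 0 .025 .23;0 0 0 0 .23;0 0 0 0 .23;0 0 0 0 .23;0 0 0 0 .23;0 0 0 0 .23'
python3 - <<'E'
from h import *
o=np.array([.5713,.1262]);a=np.radians(9.4);u=np.array([np.cos(a),np.sin(a)]);v=np.array([-u[1],u[0]])
go(*o,.046,-80.6)
w=capture("wrist");cv2.imwrite("pics/w8.png",w["color"]); g=cv2.cvtColor(w["color"],cv2.COLOR_BGR2GRAY)
for i in (-.085,.085):
  for j in (-.046,.046): print(i,j,px(w,[*(o+i*u+j*v),.025]).round(1))
for i in (-.006,.006):
  for j in (-.03,.03): print("fin",i,px(w,[*(o+i*u+j*v),.078]).round(1))
r=int(px(w,[*o,.078])[1]); print("rows")
for q in (r-45,r-30,r-20,r): print(q,[int(x) for x in g[q,230:330:2]])
c=int(px(w,[*(o-.05*u),.025])[0]); print("col",c,[int(x) for x in g[110:170:2,c]])
E
```

```text
time_s: 31.0
tcp_pos: [0.5714, 0.1251, 0.2094]
eef_rot: [-180.0, -0.0, -53.5]
contact_force: [0.3, 0.4, 0.1]
gripper_width: 0.0202
gripper_force: 0.0
time_s: 32.0
tcp_pos: [0.5713, 0.1263, 0.2095]
eef_rot: [-180.0, 0.0, -80.4]
contact_force: [0.4, 0.5, 0.5]
gripper_width: 0.0205
gripper_force: 0.0
at [0.5713 0.1263 0.2095] yaw -80.44 w 0.0205 tot [1.00e-03 0.00e+00 1.09e+00] per row [1.000e-04 0.000e+00 1.362e-01]
spin tot 0.00044333091034379397 rows@.029 0.015287272770475653
-0.085 -0.046 [375.2 133.9]
-0.085 0.046 [368.6 229.8]
0.085 -0.046 [187.7 133.7]
0.085 0.046 [194.  229.6]
fin -0.006 [289.2 160.2]
fin -0.006 [288.6 232.7]
fin 0.006 [273.8 160.2]
fin 0.006 [274.1 232.7]
rows
152 [22, 18, 13, 16, 7, 3, 7, 80, 133, 140, 138, 136, 139, 137, 136, 141, 138, 137, 138, 136, 134, 134, 132, 90, 53, 49, 50, 49, 61, 122, 134, 135, 135, 138, 137, 136, 136, 136, 134, 135, 131, 132, 135, 133, 107, 31, 18, 4, 10, 11]
167 [45, 46, 42, 24, 28, 90, 86, 90, 129, 137, 138, 137, 137, 136, 140, 137, 134, 137, 137, 135, 136, 133, 105, 113, 131, 133, 128, 129, 118, 102, 130, 134, 134, 134, 135, 132, 134, 134, 135, 132, 134, 133, 135, 134, 114, 91, 93, 53, 8, 36]
177 [45, 46, 45, 30, 74, 121, 93, 86, 129, 134, 132, 134, 138, 135, 134, 134, 136, 134, 134, 134, 135, 129, 106, 111, 129, 130, 130, 131, 119, 95, 128, 137, 134, 133, 134, 130, 135, 133, 135, 135, 133, 130, 132, 127, 100, 90, 118, 100, 49, 42]
197 [42, 43, 38, 33, 63, 110, 107, 83, 114, 131, 128, 132, 132, 130, 131, 134, 129, 132, 132, 133, 131, 132, 111, 112, 131, 130, 129, 130, 117, 96, 126, 131, 132, 132, 134, 132, 133, 132, 132, 131, 134, 130, 132, 126, 94, 102, 124, 84, 43, 40]
col 334 [203, 203, 206, 205, 206, 208, 206, 168, 132, 134, 133, 115, 86, 121, 123, 134, 130, 78, 13, 8, 22, 16, 38, 42, 49, 46, 47, 47, 42, 47]
```

Fin centred (columns 275–288, predicted 274–289). Descend and pinch.

```bash
python3 -m inch '0 0 .15 0 .23;0 0 .15 0 .23;0 0 .15 0 .23;0 0 .15 0 .23;0 0 .15 0 .23;0 0 .14 0 .23;0 0 .12 0 .23;0 0 .08 0 .23'
python3 -m inch '0 0 0 0 0;0 0 0 0 0;0 0 0 0 0;0 0 0 0 0;0 0 0 0 0;0 0 0 0 0;0 0 0 0 0;0 0 0 0 0' 40
python3 - <<'E'
from h import *
a=np.radians(35.4);d=np.array([np.cos(a),np.sin(a)]);H=np.array([.558,.365])
p=H-.21*d; print(p); go(*p,.046,-54.6)
E
```

```text
time_s: 33.05
tcp_pos: [0.5711, 0.1261, 0.0451]
eef_rot: [180.0, -0.0, -80.5]
contact_force: [0.0, 0.1, -0.3]
gripper_width: 0.0199
gripper_force: 0.0
time_s: 34.05
tcp_pos: [0.5713, 0.1262, 0.0459]
eef_rot: [180.0, -0.0, -80.5]
contact_force: [0.5, -0.5, -5.0]
gripper_width: 0.0115
gripper_force: 40.0
[0.38682316 0.24335095]
at [0.5713 0.1262 0.0459] yaw -80.47 w 0.0115 tot [-0.974  1.084 -0.   ] per row [-0.1217  0.1354 -0.    ]
spin tot -0.07186663180405799 rows@.029 -2.4781597173813097
```

```bash
python3 -m inch '.02 .04 0 0 0;.04 .085 0 0 0;.04 .085 0 0 0;.045 .092 0 0 0;.045 .092 0 0 0;.045 .092 0 0 0;.04 .085 0 0 0;.023 .044 0 0 0'
python3 -m inch '0 0 0 -.009 0;0 0 0 -.009 0;0 0 0 -.009 0;0 0 0 -.009 0;0 0 0 -.009 0;0 0 0 -.009 0;0 0 0 -.009 0;0 0 0 -.009 0'
python3 - <<'E'
from h import *
a=np.radians(35.4);d=np.array([np.cos(a),np.sin(a)]);H=np.array([.558,.365])
p=H-.215*d; go(*p,.046,-54.6,16)
E
```

```text
time_s: 35.05
tcp_pos: [0.4869, 0.0663, 0.046]
eef_rot: [180.0, 0.0, -80.5]
contact_force: [0.2, 0.8, -5.1]
gripper_width: 0.012
gripper_force: 40.0
time_s: 36.05
tcp_pos: [0.4879, 0.067, 0.046]
eef_rot: [-180.0, -0.0, -54.4]
contact_force: [-0.6, 0.3, -5.0]
gripper_width: 0.0119
gripper_force: 40.0
at [0.4879 0.067  0.046 ] yaw -54.43 w 0.0119 tot [-1.349 -0.102  0.   ] per row [-0.0843 -0.0064  0.    ]
spin tot 0.00046080676726568807 rows@.029 0.015889888526403037
```

```bash
python3 -m inch '-.05 -.006 0 0 0;-.09 -.006 0 0 0;-.09 -.006 0 0 0;-.09 -.006 0 0 0;-.09 -.006 0 0 0;-.09 -.006 0 0 0;-.09 -.006 0 0 0;-.09 -.006 0 0 0'
python3 -m inch '-.09 -.006 0 0 0;-.09 -.006 0 0 0;-.09 -.006 0 0 0;-.09 -.006 0 0 0;-.09 -.006 0 0 0;-.09 -.006 0 0 0;-.09 -.006 0 0 0;-.039 -.006 0 0 0'
python3 - <<'E'
from h import *
a=np.radians(35.4);d=np.array([np.cos(a),np.sin(a)]);n=np.array([-d[1],d[0]]);H=np.array([.558,.365])
go(*(H-.215*d),.046,-54.6,16)
s=get_state();o=np.array(s["tcp_pos"][:2])
w=capture("wrist");cv2.imwrite("pics/w9.png",w["color"]);g=cv2.cvtColor(w["color"],cv2.COLOR_BGR2GRAY)
import pickle;pickle.dump((w,o),open("w9.pkl","wb"))
for i in (-.085,.085):
  for j in (-.054,-.046,.046): print(i,j,px(w,[*(o+i*d+j*n),.025 if abs(j)<.05 else .005]).round(1))
c=int(px(w,[*(o-.0*d),.025])[0]);
for cc in (c-60,c,c+60): print("col",cc,[int(x) for x in g[60:180:2,cc]])
E
```

```text
time_s: 37.05
tcp_pos: [0.434, 0.155, 0.046]
eef_rot: [-180.0, -0.0, -54.5]
contact_force: [0.2, 0.4, -5.0]
gripper_width: 0.0118
gripper_force: 40.0
time_s: 38.05
tcp_pos: [0.3817, 0.2409, 0.046]
eef_rot: [-180.0, 0.0, -54.5]
contact_force: [-0.4, -0.7, -5.2]
gripper_width: 0.0118
gripper_force: 40.0
at [0.3817 0.2409 0.046 ] yaw -54.5 w 0.0118 tot [ 0.007 -0.004  0.   ] per row [ 0.0004 -0.0002  0.    ]
spin tot 0.0002701248219927442 rows@.029 0.009314649034232559
-0.085 -0.054 [441.2 141.2]
-0.085 -0.046 [456.3 162.1]
-0.085 0.046 [434.9 328. ]
0.085 -0.054 [120.6 141.1]
0.085 -0.046 [105.4 162. ]
0.085 0.046 [126.8 327.9]
col 220 [233, 233, 234, 235, 233, 234, 235, 234, 235, 236, 234, 235, 235, 235, 235, 235, 237, 237, 237, 238, 237, 237, 238, 237, 236, 237, 238, 236, 238, 236, 237, 237, 238, 237, 240, 238, 238, 238, 239, 240, 232, 143, 144, 153, 155, 152, 151, 151, 141, 78, 58, 75, 132, 144, 131, 149, 151, 152, 147, 151]
col 280 [234, 235, 235, 236, 236, 235, 235, 236, 237, 236, 238, 237, 238, 237, 238, 238, 237, 237, 238, 238, 238, 239, 239, 239, 240, 239, 239, 240, 239, 238, 239, 239, 241, 240, 240, 240, 241, 241, 239, 239, 231, 143, 144, 151, 153, 153, 151, 151, 144, 78, 65, 74, 132, 146, 132, 147, 152, 151, 150, 152]
col 340 [235, 238, 237, 237, 238, 237, 237, 238, 237, 237, 236, 239, 237, 238, 239, 238, 239, 238, 240, 237, 239, 239, 238, 239, 238, 240, 239, 239, 240, 239, 239, 239, 240, 238, 238, 239, 238, 239, 240, 240, 231, 142, 144, 150, 151, 150, 151, 151, 145, 80, 57, 77, 133, 148, 131, 148, 150, 150, 151, 151]
```

Flange edge at row 140 all along (predicted 141): tray aligned with the gripper. Slide in.

```bash
python3 -m inch '.007 -.04 0 .0003 0;0 -.09 0 0 0;0 -.1 0 0 0;0 -.1 0 0 0;0 -.1 0 0 0;0 -.1 0 0 0;0 -.1 0 0 0;0 -.07 0 0 0'
python3 -c "
from h import *
s=get_state();a=np.radians(35.4);d=np.array([np.cos(a),np.sin(a)]);n=np.array([-d[1],d[0]]);r=s['tcp_pos'][:2]-np.array([.558,.365]);f=s['contact_force'];print('xh,yh',r@d,r@n,'F',f[:2]@d,f[:2]@n,f[2])"
```

```text
time_s: 39.1
tcp_pos: [0.4692, 0.3006, 0.0458]
eef_rot: [-180.0, -0.0, -54.7]
contact_force: [-0.4, -0.0, -4.7]
gripper_width: 0.0116
gripper_force: 40.0
xh,yh -0.1096639182266211 -0.0010601126841431538 F -0.358958672364682 0.200472948257164 -4.716458611964432
```

```bash
python3 -m inch '-.005 -.06 0 0 0;0 -.08 0 0 0;0 -.08 0 0 0;0 -.08 0 0 0;0 -.08 0 0 0;0 -.08 0 0 0;0 -.08 0 0 0;0 -.06 0 0 0'
cat > f.py <<'E'
from h import *
s=get_state();a=np.radians(35.4);d=np.array([np.cos(a),np.sin(a)]);n=np.array([-d[1],d[0]]);r=s['tcp_pos'][:2]-np.array([.558,.365]);f=s['contact_force'];print('xh,yh',(r@d).round(4),(r@n).round(4),'F',(f[:2]@d).round(1),(f[:2]@n).round(1),f[2].round(1))
E
python3 f.py
```

```text
time_s: 40.1
tcp_pos: [0.542, 0.3531, 0.0459]
eef_rot: [180.0, -0.0, -54.7]
contact_force: [0.1, -0.6, -5.1]
gripper_width: 0.0116
gripper_force: 40.0
xh,yh -0.0199 -0.0004 F -0.3 -0.6 -5.1
```

```bash
python3 -m inch '0 -.025 0 0 0;0 -.025 0 0 0;0 -.025 0 0 0;0 -.025 0 0 0;0 -.015 0 0 0;0 -.015 0 0 0;0 0 0 0 0;0 0 0 0 0'
python3 f.py
```

```text
time_s: 41.1
tcp_pos: [0.5571, 0.3638, 0.0459]
eef_rot: [180.0, -0.0, -54.7]
contact_force: [-0.1, 0.5, -4.9]
gripper_width: 0.0121
gripper_force: 40.0
xh,yh -0.0014 -0.0005 F 0.2 0.4 -4.9
```

No stop yet; creep to contact.

```bash
python3 -m inch '0 -.01 0 0 0;0 -.01 0 0 0;0 -.01 0 0 0;0 0 0 0 0;0 0 0 0 0;0 0 0 0 0;0 0 0 0 0;0 0 0 0 0'
python3 f.py
python3 -m inch '0 -.006 0 0 0;0 -.006 0 0 0;0 -.006 0 0 0;0 0 0 0 0;0 0 0 0 0;0 0 0 0 0;0 0 0 0 0;0 0 0 0 0'
python3 f.py
```

```text
time_s: 42.1
tcp_pos: [0.5602, 0.3657, 0.046]
eef_rot: [179.9, -0.0, -54.7]
contact_force: [-4.0, -2.5, -0.9]
gripper_width: 0.012
gripper_force: 40.0
xh,yh 0.0022 -0.0007 F -4.7 0.2 -0.9
time_s: 43.1
tcp_pos: [0.5603, 0.3656, 0.0461]
eef_rot: [179.6, -0.0, -54.7]
contact_force: [-12.6, -7.3, 7.5]
gripper_width: 0.0117
gripper_force: 40.1
xh,yh 0.0023 -0.0009 F -14.6 1.3 7.5
```

Against the stop (14.6 N). Relax, open, rise.

```bash
python3 -m inch '0 .016 .003 0 0;0 0 .003 0 .22;0 0 0 0 .22;0 0 0 0 .22;0 0 -.1 0 .22;0 0 -.3 0 .22;0 0 -.35 0 .22;0 0 -.35 0 .22'
python3 - <<'E'
from h import *
w=capture("wrist");cv2.imwrite("pics/w10.png",w["color"])
go(.4415,-.123,.2,-173)
c=capture("side");b=cv2.imread("pics/side0.png").astype(int)
d=np.abs(c["color"].astype(int)-b).max(2)>50
for n,(y0,y1,x0,x1) in {"A":(255,310,215,265),"B":(305,355,205,255),"bystanders":(160,250,308,380)}.items(): print(n,d[y0:y1,x0:x1].sum())
# holder gap: tray rim vs stop from the wrist
E
```

```text
time_s: 44.1
tcp_pos: [0.5613, 0.3667, 0.2131]
eef_rot: [-179.9, -0.0, -54.7]
contact_force: [0.3, 0.1, -0.5]
gripper_width: 0.0195
gripper_force: 0.0
at [0.5642 0.3684 0.2219] yaw -54.59 w 0.0192 tot [2.196 2.565 0.146] per row [0.2745 0.3206 0.0182]
spin tot 0.32891933605678947 rows@.029 11.342046070923773
A 383
B 1220
bystanders 765
```

```bash
cat > fr.py <<'E'
from h import *
c=capture("side")
for im in (cv2.imread("pics/side0.png"),c["color"]):
    m=(im.max(2)<60).astype(np.uint8); m[:,:190]=0; m[:240]=0; m=cv2.morphologyEx(m,cv2.MORPH_OPEN,np.ones((2,2)))
    n,l,s,ce=cv2.connectedComponentsWithStats(m)
    for i in range(1,n):
        if s[i][4]>60: print(s[i],ce[i].round(1))
    print()
E
python3 fr.py
```

```text
[288 241  39  39 686] [306.1 258.5]
[ 516  241   44   48 1100] [544.6 257.4]
[279 256  25  52 189] [291.3 283.5]
[ 499  262   61  158 2553] [530.2 344.5]
[380 265  48   4 125] [403.3 266.8]
[224 266  36  39 739] [239.9 283.5]
[392 273  61   7 194] [424.2 276.4]
[308 288  39  22 510] [326.5 298.4]
[303 289  66  38 784] [340.9 310.8]
[210 312  38  38 857] [227. 329.]
[ 458  342   50   59 1558] [479.7 373.4]
[432 346  25  64 809] [442.9 377.7]
[398 355  25  51 706] [410.4 377.2]
[425 378   5  21  62] [427.4 388.2]
[453 387  15  20 155] [458.6 397.9]
[226 403  11  17 149] [230.7 411.1]

[348 241  17  22 108] [356.6 251.1]
[ 516  241   44   47 1082] [545.  257.5]
[287 249  34  19 394] [303.2 258.1]
[380 265  48   4 120] [402.4 266.8]
[ 501  264   59  156 2406] [530.1 346. ]
[ 208  266   52   62 1406] [231.8 295.9]
[297 267  37  21 449] [314.4 277.3]
[283 271  10  17  68] [288.2 277.7]
[394 274  26   4  65] [406.7 275.9]
[421 274  31   6  96] [437.7 277.2]
[308 287  39  23 514] [326.6 298.3]
[293 290  11  18  81] [298.7 297.4]
[355 290  14  27 264] [361.2 303.7]
[303 303  52  24 513] [330.1 314.6]
[ 458  342   50   59 1515] [479.8 373.5]
[432 347  24  59 739] [442.4 377.1]
[398 355  25  51 688] [410.1 377.3]
[452 387  16  20 154] [458.5 397.9]
[226 403  11  17 148] [230.7 411.2]
```

Fresh B was knocked (+y, now close to A). Go look with the wrist camera, measuring numerically.

```bash
python3 -m inch '.16 .147 -.025 0 .6;.16 .147 -.025 0 .6;.16 .147 -.025 0 .6;.16 .147 -.025 0 .6;.16 .147 -.025 0 .6;.16 .147 -.025 0 .6;.16 .147 -.025 0 .6;.16 .147 -.025 0 .6'
python3 -m inch '.16 .147 -.025 0 .6;.16 .147 -.025 0 .6;.16 .147 -.025 0 .6;.16 .147 -.025 0 .6;.16 .147 -.025 0 .6;.16 .147 -.025 0 .6;.16 .147 -.025 0 .6;.16 .147 -.025 0 .6'
python3 -m inch '0 0 0 .029 .6;0 0 0 .029 .6;0 0 0 .029 .6;0 0 0 .029 .6;0 0 0 .029 .6;0 0 0 .029 .6;0 0 0 .029 .6;0 0 0 .029 .6'
python3 -m inch '0 0 0 .029 .6;0 0 0 .029 .6;0 0 0 .029 .6;0 0 0 .0154 .6;0 0 0 0 .6;0 0 0 0 .6;0 0 0 0 .6;0 0 0 0 .6'
cat > fw.py <<'E'
from h import *
w=capture("wrist");im=w["color"];import sys;cv2.imwrite(f"pics/{sys.argv[1]}.png",im)
go(.4415,-.123,.2,-173)
print("exp A",px(w,[.4415,-.123,.07]),"B~",px(w,[.385,-.19,.07]))
m=(im.max(2)<75).astype(np.uint8); m[240:]=0; m=cv2.morphologyEx(m,cv2.MORPH_CLOSE,np.ones((3,3)))
n,l,s,ce=cv2.connectedComponentsWithStats(m)
for i in range(1,n):
    if s[i][4]>300:
        k=(l==i).astype(np.uint8); cs,_=cv2.findContours(k,cv2.RETR_EXTERNAL,cv2.CHAIN_APPROX_NONE)
        h=cv2.convexHull(max(cs,key=cv2.contourArea)); ap=cv2.approxPolyDP(h,3,True)[:,0]
        print(s[i],"bgr",im[k>0].mean(0).round(0)); print("  poly",ap.tolist()); print("  z70",[ray(w,*q,.07)[:2].round(3).tolist() for q in ap]); print("  z0",[ray(w,*q,0)[:2].round(3).tolist() for q in ap])
E
python3 fw.py w11; python3 fr.py | tail -18 | head -8
```

```text
time_s: 45.25
tcp_pos: [0.5278, 0.1061, 0.2404]
eef_rot: [-180.0, -0.0, -54.7]
contact_force: [0.3, -0.1, 0.5]
gripper_width: 0.0522
gripper_force: 0.0
time_s: 46.25
tcp_pos: [0.4945, -0.1523, 0.2704]
eef_rot: [-180.0, -0.0, -54.7]
contact_force: [0.3, 0.7, -0.3]
gripper_width: 0.0526
gripper_force: 0.0
time_s: 47.25
tcp_pos: [0.4947, -0.1513, 0.2702]
eef_rot: [180.0, 0.0, -138.5]
contact_force: [0.2, 1.5, -0.5]
gripper_width: 0.0528
gripper_force: 0.0
time_s: 48.25
tcp_pos: [0.4954, -0.1506, 0.27]
eef_rot: [-180.0, -0.0, -175.0]
contact_force: [-0.4, 0.6, -0.7]
gripper_width: 0.0522
gripper_force: 0.0
at [ 0.4955 -0.1506  0.27  ] yaw -175.01 w 0.0524 tot [0.342 0.215 0.467] per row [0.0428 0.0268 0.0583]
spin tot -0.0055873361917789235 rows@.029 -0.19266676523375598
exp A [316.10510402 125.5290444 ] B~ [248.85797922  54.90127717]
[   0    0  112   54 3174] bgr [37. 54. 71.]
  poly [[0, 0], [38, 0], [110, 18], [111, 53], [2, 23]]
  z70 [[0.359, -0.407], [0.356, -0.374], [0.365, -0.313], [0.394, -0.313], [0.377, -0.408]]
  z0 [[0.347, -0.456], [0.343, -0.417], [0.354, -0.343], [0.388,
[... 1549 characters left out ...]
], [95, 213]]
  z70 [[0.493, -0.356], [0.486, -0.33], [0.493, -0.315], [0.532, -0.316], [0.546, -0.335]]
  z0 [[0.507, -0.395], [0.499, -0.364], [0.506, -0.346], [0.553, -0.347], [0.57, -0.369]]
[ 184  212  178   10 1173] bgr [47. 48. 48.]
  poly [[361, 221], [184, 219], [190, 212], [355, 213]]
  z70 [[0.532, -0.067], [0.545, -0.246], [0.537, -0.24], [0.524, -0.074]]
  z0 [[0.553, -0.05], [0.569, -0.263], [0.559, -0.256], [0.543, -0.058]]

[348 241  17  22 108] [356.6 251.1]
[524 241  36  47 825] [547.6 257.8]
[287 249  34  19 388] [303.1 258. ]
[ 208  266   52   62 1379] [231.7 296. ]
[297 267  36  21 442] [314.3 277.3]
[505 273  52  68 839] [530.7 310.2]
[308 287  38  23 503] [326.3 298.3]
```

B now at about (.393,−.180), yaw −6°; A at (.440,−.124), yaw 8°. Take B first, gripped 8 mm off centre on the side away from A.

```bash
python3 -m inch '0 0 0 .016 .55;0 0 0 .0146 .55;.2 0 0 0 .55;.2 0 0 0 .55;.2 0 0 0 .55;0 0 0 0 .55;0 0 0 0 .55;0 0 0 0 .55'
python3 -c "
from h import *
go(.385,-.179,.13,-186)"; python3 fw.py w12 | grep -A3 "bgr \[4"
```

```text
time_s: 49.35
tcp_pos: [0.4066, -0.1411, 0.2699]
eef_rot: [-180.0, -0.0, 173.9]
contact_force: [0.5, -0.4, -0.5]
gripper_width: 0.0484
gripper_force: 0.0
at [ 0.4066 -0.1411  0.2699] yaw 173.94 w 0.0484 tot [ 0.117 -0.266  0.933] per row [ 0.0146 -0.0333  0.1166]
spin tot -0.00015396776363761294 rows@.029 -0.005309233228883205
[    0     0   471    82 10529] bgr [48. 40. 39.]
  poly [[470, 23], [376, 43], [0, 81], [2, 42], [253, 0], [392, 0]]
  z70 [[0.286, 0.038], [0.293, -0.045], [0.288, -0.387], [0.257, -0.375], [0.247, -0.149], [0.26, -0.03]]
  z0 [[0.276, 0.072], [0.285, -0.027], [0.28, -0.437], [0.242, -0.422], [0.23, -0.152], [0.246, -0.009]]
--
[ 222  129   39   74 2246] bgr [44. 44. 45.]
  poly [[260, 130], [258, 200], [225, 202], [222, 135], [230, 130]]
  z70 [[0.357, -0.157], [0.425, -0.167], [0.424, -0.2], [0.358, -0.193], [0.354, -0.185]]
  z0 [[0.362, -0.161], [0.443, -0.173], [0.441, -0.213], [0.363, -0.205], [0.358, -0.195]]
```

```bash
python3 -m inch '.029 -.066 0 .003 .55;.029 -.066 0 .002 .55;.029 -.066 0 0 .55;.029 -.066 0 0 .55;0 0 .25 0 .55;0 0 .25 0 .55;0 0 .25 0 .55;0 0 .2 0 .55'
python3 -c "
from h import *
go(.384,-.1785,.037,-188)"; python3 fw.py w13 | grep -A3 "bgr \[4"
```

```text
time_s: 50.4
tcp_pos: [0.3831, -0.1787, 0.1263]
eef_rot: [-180.0, -0.0, 172.1]
contact_force: [0.2, -0.8, 0.5]
gripper_width: 0.0484
gripper_force: 0.0
at [ 0.3831 -0.1787  0.1263] yaw 172.12 w 0.0484 tot [-0.006  0.002  0.596] per row [-0.0007  0.0003  0.0745]
spin tot 0.0003342387053515318 rows@.029 0.011525472598328682
[    0     0   560    92 12722] bgr [45. 40. 43.]
  poly [[559, 3], [493, 34], [0, 91], [0, 48], [262, 0]]
  z70 [[0.282, -0.02], [0.292, -0.053], [0.284, -0.322], [0.263, -0.315], [0.259, -0.172]]
  z0 [[0.273, 0.029], [0.286, -0.015], [0.275, -0.372], [0.247, -0.362], [0.242, -0.173]]
```

Run:
```python
from h import *
w=capture("wrist");g=cv2.cvtColor(w["color"],cv2.COLOR_BGR2GRAY)
for r in (190,210,230): print(r,[int(x) for x in g[r,200:370:4]])
a=np.radians(-8);u=np.array([np.cos(a),np.sin(a)]);v=np.array([-u[1],u[0]])
for i in (-.035,.035):
  for j in (-.018,.018): print(i,j,px(w,[*(np.array([.3915,-.179])+i*u+j*v),.07]).round(1))
```

```text
190 [177, 179, 176, 180, 177, 177, 177, 177, 176, 179, 178, 177, 178, 59, 2, 1, 2, 8, 6, 8, 6, 0, 9, 4, 8, 7, 20, 55, 180, 180, 181, 180, 178, 178, 183, 179, 181, 180, 181, 179, 178, 182, 180]
210 [179, 179, 182, 180, 179, 179, 176, 182, 179, 183, 180, 179, 178, 40, 39, 42, 38, 38, 45, 40, 40, 39, 42, 44, 40, 37, 37, 31, 172, 178, 178, 181, 177, 178, 180, 176, 180, 179, 181, 178, 168, 149, 146]
230 [182, 181, 179, 178, 178, 180, 182, 180, 178, 183, 180, 178, 179, 68, 39, 40, 41, 39, 44, 36, 39, 39, 38, 37, 35, 34, 35, 30, 169, 170, 154, 132, 88, 0, 8, 2, 2, 14, 3, 2, 7, 14, 4]
-0.035 -0.018 [252.9 188.5]
-0.035 0.018 [314.7 188.4]
0.035 -0.018 [255.2 296.5]
0.035 0.018 [312.1 296.5]
```

```bash
python3 -m inch '0 0 .09 0 .55;0 0 .09 0 .55;0 0 .09 0 .55;0 0 .09 0 .55;0 0 .08 0 .55;0 0 .07 0 .55;0 0 .05 0 .55;0 0 .036 0 .55'
python3 -m inch '0 0 0 0 0;0 0 0 0 0;0 0 0 0 0;0 0 0 0 0;0 0 -.15 0 0;0 0 -.25 0 0;0 0 -.25 0 0;0 0 -.25 0 0' 20
python3 - <<'E'
from h import *
u=np.array([.9969,.0785]);v=np.array([-.0785,.9969]);o=np.array([.597,-.1515])
p=o-.064*v-.0075*u; print(p); go(*p,.178,-175.5)
E
```

```text
time_s: 51.5
tcp_pos: [0.3838, -0.1782, 0.0378]
eef_rot: [-180.0, -0.0, 172.1]
contact_force: [-1.1, 0.3, 0.8]
gripper_width: 0.0486
gripper_force: 0.0
time_s: 52.5
tcp_pos: [0.3834, -0.1782, 0.1745]
eef_rot: [180.0, 0.0, 172.1]
contact_force: [1.0, 0.4, -1.6]
gripper_width: 0.036
gripper_force: 19.8
[ 0.59454725 -0.21589035]
at [ 0.3834 -0.1782  0.1745] yaw 172.14 w 0.036 tot [-1.429 -0.057 -0.023] per row [-0.1786 -0.0071 -0.0029]
spin tot -0.03433874299398888 rows@.029 -1.1840945859996166
```

```bash
python3 -m inch '0 0 0 -.0172 0;0 0 0 -.0172 0;-.23 -.06 0 0 0;-.23 -.06 0 0 0;-.23 -.06 0 0 0;-.23 -.06 0 0 0;-.23 -.06 0 0 0;-.23 -.06 0 0 0'
cat > hd.py <<'E'
from h import *
import sys
bx,by=map(float,sys.argv[1:3])
go(bx,by,.06,-175.5)
w=capture("wrist");g=cv2.cvtColor(w["color"],cv2.COLOR_BGR2GRAY);cv2.imwrite("pics/%s.png"%sys.argv[3],w["color"])
s=get_state();p=s["tcp_pos"];a=np.radians(s["eef_rot"][2]);t=np.array([np.cos(a),np.sin(a)])
# held cartridge: its tool+x end, top edge: column through the middle
zt=p[2]-.0375+.07
for L in (.025,.03,.035,.04,.045,.05): print("end",L,px(w,[*(p[:2]+L*t),zt]).round(1), "low",px(w,[*(p[:2]+L*t),zt-.07]).round(1))
for c in (270,281,292): print(c,list(zip(range(100,250,3),[int(x) for x in g[100:250:3,c]])))
u=np.array([.9969,.0785]);v=np.array([-.0785,.9969]);o=np.array([.597,-.1515])
for y in (-.064,0,.064):
  print("bay",y,[px(w,[*(o+i*u+(y+j)*v),.045]).round(1).tolist() for i in (-.037,.037) for j in (-.02,.02)])
E
python3 hd.py .5945 -.2159 w14
```

```text
time_s: 53.5
tcp_pos: [0.5953, -0.2159, 0.1728]
eef_rot: [180.0, -0.0, -175.5]
contact_force: [0.1, -0.2, -0.4]
gripper_width: 0.0362
gripper_force: 19.8
at [ 0.5953 -0.2159  0.1728] yaw -175.48 w 0.0362 tot [0.005 0.    0.752] per row [0.0006 0.     0.094 ]
spin tot 5.780486853663231e-05 rows@.029 0.00199327132884939
end 0.025 [280.7 249.1] low [280.8 200.3]
end 0.03 [280.7 236.2] low [280.7 191.4]
end 0.035 [280.6 223.1] low [280.7 182.3]
end 0.04 [280.6 209.6] low [280.7 173.2]
end 0.045 [280.6 195.9] low [280.7 163.9]
end 0.05 [280.5 181.9] low [280.6 154.5]
270 [(100, 239), (103, 238), (106, 237), (109, 237), (112, 237), (115, 238), (118, 239), (121, 237), (124, 186), (127, 129), (130, 136), (133, 134), (136, 135), (139, 131), (142, 182), (145, 165), (148, 168), (151, 174), (154, 170), (157, 140), (160, 106), (163, 48), (166, 34), (169, 31), (172, 35), (175, 35), (178, 34), (181, 35), (184, 35), (187, 35), (190, 39), (193, 37), (196, 15), (199, 14), (202, 6), (205, 15), (208, 16), (211, 15), (214, 13), (217, 11), (220, 11), (223, 9), (226, 4), (229, 11), (232, 17), (235, 2), (23
[... 704 characters left out ...]
, 236), (124, 180), (127, 128), (130, 134), (133, 134), (136, 133), (139, 132), (142, 174), (145, 163), (148, 169), (151, 171), (154, 168), (157, 138), (160, 104), (163, 43), (166, 34), (169, 30), (172, 37), (175, 35), (178, 33), (181, 39), (184, 35), (187, 36), (190, 33), (193, 34), (196, 19), (199, 5), (202, 17), (205, 17), (208, 13), (211, 10), (214, 12), (217, 22), (220, 7), (223, 14), (226, 11), (229, 7), (232, 1), (235, 14), (238, 27), (241, 42), (244, 48), (247, 51)]
bay -0.064 [[256.3, 159.4], [308.1, 159.3], [258.0, 248.8], [306.5, 248.7]]
bay 0 [[339.2, 159.3], [391.1, 159.2], [335.6, 248.7], [384.0, 248.6]]
bay 0.064 [[422.2, 159.2], [474.0, 159.1], [413.1, 248.6], [461.5, 248.5]]
```

```bash
python3 -c "
import cv2
g=cv2.imread('pics/w14.png',0)
for r in (150,170,185): print(r,[(c,int(g[r,c])) for c in range(244,320,2)])
for r in (170,185): print(r,[(c,int(g[r,c])) for c in range(324,404,3)])"
```

```text
150 [(244, 173), (246, 176), (248, 174), (250, 175), (252, 174), (254, 174), (256, 172), (258, 169), (260, 172), (262, 171), (264, 173), (266, 173), (268, 174), (270, 171), (272, 171), (274, 173), (276, 173), (278, 171), (280, 167), (282, 170), (284, 173), (286, 168), (288, 169), (290, 170), (292, 169), (294, 168), (296, 168), (298, 170), (300, 168), (302, 170), (304, 166), (306, 169), (308, 167), (310, 166), (312, 166), (314, 165), (316, 168), (318, 166)]
170 [(244, 174), (246, 174), (248, 167), (250, 134), (252, 118), (254, 110), (256, 86), (258, 155), (260, 167), (262, 95), (264, 38), (266, 36), (268, 31), (270, 37), (272, 33), (274, 35), (276, 34), (278, 36), (280, 35), (282, 35), (284, 36), (286, 31), (288, 34), (290, 32), (292, 36), (294, 33), (296, 31), (298, 68), (300, 150), (302, 164), (304, 103), (306, 100), (308, 122), (310, 132), (312, 161), (314, 169), (316, 165), (318, 166)]
185 [(244, 171), (246, 170), (248, 168), (250, 141), (252, 115), (254, 112), (256, 80), (258, 136), (260, 166), (262, 105), (264, 37), (266, 33), (268, 40), (270, 36), (272, 37), (274, 36), (276, 36
[... 168 characters left out ...]
), (308, 122), (310, 132), (312, 162), (314, 164), (316, 163), (318, 165)]
170 [(324, 165), (327, 162), (330, 159), (333, 124), (336, 103), (339, 32), (342, 34), (345, 33), (348, 36), (351, 34), (354, 39), (357, 36), (360, 34), (363, 33), (366, 32), (369, 36), (372, 29), (375, 123), (378, 92), (381, 55), (384, 54), (387, 92), (390, 119), (393, 135), (396, 152), (399, 154), (402, 152)]
185 [(324, 163), (327, 162), (330, 157), (333, 119), (336, 85), (339, 37), (342, 34), (345, 37), (348, 34), (351, 32), (354, 34), (357, 35), (360, 34), (363, 29), (366, 33), (369, 36), (372, 46), (375, 139), (378, 65), (381, 53), (384, 57), (387, 111), (390, 120), (393, 146), (396, 152), (399, 153), (402, 152)]
```

Bay centred on the gripper column (280.5 vs 280.7). Insert.

```bash
python3 -m inch '0 0 .15 0 0;0 0 .15 0 0;0 0 .15 0 0;0 0 .1 0 0;0 0 .07 0 0;0 0 .06 0 0;0 0 .05 0 0;0 0 .035 0 0'
python3 -m inch '0 0 0 0 0;0 0 0 0 .5;0 0 0 0 .5;0 0 0 0 .5;0 0 -.1 0 .5;0 0 -.3 0 .5;0 0 -.3 0 .5;0 0 -.3 0 .5'
python3 -c "
from h import *
go(.44,-.124,.27,-172)"; python3 fr.py | tail -18 | head -12
```

```text
time_s: 54.55
tcp_pos: [0.5945, -0.2157, 0.0583]
eef_rot: [-180.0, 0.0, -175.5]
contact_force: [0.9, -0.5, -0.6]
gripper_width: 0.0359
gripper_force: 19.8
time_s: 55.55
tcp_pos: [0.5943, -0.2158, 0.2112]
eef_rot: [-180.0, 0.1, -175.5]
contact_force: [-0.0, 0.7, -0.3]
gripper_width: 0.0439
gripper_force: 0.0
at [ 0.5943 -0.2158  0.2112] yaw -175.47 w 0.0439 tot [ 0.977  0.691 -0.392] per row [ 0.1221  0.0864 -0.049 ]
spin tot -0.009628921606945163 rows@.029 -0.3320317795498332

[524 241  36  47 808] [547.7 258.1]
[351 244  14  19  89] [358. 253.]
[287 249  34  19 387] [303.2 258. ]
[380 265  45   4 100] [401.7 266.9]
[224 266  36  39 706] [239.7 283.5]
[ 297  267   50   43 1116] [321.4 285.7]
[503 268  54  72 815] [530.2 309.6]
[296 290   8  18  69] [299.3 298.2]
[355 291  13  26 248] [361.  303.8]
[305 303  50  24 488] [330.3 314.8]
[ 460  343   47   57 1308] [480.2 373.8]
```

```bash
python3 -m inch '.122 .0864 0 -.002 .56;.122 .0864 0 -.002 .56;.122 .0864 0 -.002 .56;.122 .0864 0 -.0035 .56;.122 .0864 0 0 .56;.122 .0864 0 0 .56;.122 .0864 0 0 .56;.122 .0864 0 0 .56'
python3 - <<'E'
from h import *
go(.44,-.124,.037,-172)
w=capture("wrist");g=cv2.cvtColor(w["color"],cv2.COLOR_BGR2GRAY)
a=np.radians(8);u=np.array([np.cos(a),np.sin(a)]);v=np.array([-u[1],u[0]])
for i in (-.035,.035):
  for j in (-.018,.018): print(i,j,px(w,[*(np.array([.44,-.124])+i*u+j*v),.07]).round(1))
for r in (170,185,200,215): print(r,[(c,int(g[r,c])) for c in range(240,324,3)])
print([(c,int(g[c,281])) for c in range(140,240,3)])
E
```

```text
time_s: 56.6
tcp_pos: [0.4363, -0.1298, 0.2094]
eef_rot: [-180.0, 0.1, -172.1]
contact_force: [-0.1, 0.3, 0.3]
gripper_width: 0.0486
gripper_force: 0.0
at [ 0.4363 -0.1298  0.2094] yaw -172.05 w 0.0486 tot [-0.03   0.035  1.149] per row [-0.0038  0.0044  0.1436]
spin tot -0.00015192940027672662 rows@.029 -0.005238944837128503
-0.035 -0.018 [266.2 156.7]
-0.035 0.018 [311.2 156.6]
0.035 -0.018 [267.3 238.8]
0.035 0.018 [309.6 238.7]
170 [(240, 174), (243, 172), (246, 172), (249, 172), (252, 170), (255, 171), (258, 173), (261, 171), (264, 173), (267, 146), (270, 42), (273, 45), (276, 46), (279, 47), (282, 42), (285, 43), (288, 41), (291, 39), (294, 42), (297, 42), (300, 42), (303, 37), (306, 39), (309, 37), (312, 117), (315, 169), (318, 170), (321, 167)]
185 [(240, 171), (243, 173), (246, 172), (249, 170), (252, 171), (255, 173), (258, 174), (261, 171), (264, 170), (267, 145), (270, 40), (273, 46), (276, 40), (279, 42), (282, 40), (285, 41), (288, 39), (291, 39), (294, 39), (297, 37), (300, 33), (303, 36), (306, 37), (309, 36), (312, 123), (315, 170), (318, 167), (321, 169)]
200 [(240,
[... 327 characters left out ...]
240, 174), (243, 172), (246, 175), (249, 172), (252, 173), (255, 172), (258, 172), (261, 170), (264, 173), (267, 156), (270, 41), (273, 39), (276, 33), (279, 34), (282, 69), (285, 112), (288, 112), (291, 113), (294, 110), (297, 81), (300, 39), (303, 35), (306, 31), (309, 30), (312, 146), (315, 167), (318, 167), (321, 171)]
[(140, 171), (143, 162), (146, 91), (149, 7), (152, 19), (155, 9), (158, 41), (161, 45), (164, 42), (167, 41), (170, 45), (173, 41), (176, 42), (179, 33), (182, 44), (185, 41), (188, 42), (191, 41), (194, 38), (197, 45), (200, 52), (203, 48), (206, 47), (209, 48), (212, 48), (215, 44), (218, 45), (221, 45), (224, 45), (227, 45), (230, 36), (233, 28), (236, 86), (239, 169)]
```

```bash
python3 -m inch '-.022 .043 .1 0 .56;0 0 .18 0 .56;0 0 .18 0 .56;0 0 .18 0 .56;0 0 .18 0 .56;0 0 .16 0 .56;0 0 .1 0 .56;0 0 .066 0 .56'
python3 -m inch '0 0 0 0 0;0 0 0 0 0;0 0 0 0 0;0 0 0 0 0;0 0 -.15 0 0;0 0 -.25 0 0;0 0 -.25 0 0;0 0 -.25 0 0' 20
python3 - <<'E'
from h import *
u=np.array([.9969,.0785]);v=np.array([-.0785,.9969]);o=np.array([.597,-.1515])
p=o+.064*v; print(p); go(*p,.173,-175.5)
E
```

```text
time_s: 57.65
tcp_pos: [0.4391, -0.1232, 0.0352]
eef_rot: [-180.0, -0.1, -172.1]
contact_force: [-1.2, -0.8, 0.3]
gripper_width: 0.0493
gripper_force: 0.0
time_s: 58.65
tcp_pos: [0.4389, -0.1232, 0.173]
eef_rot: [180.0, 0.0, -172.1]
contact_force: [1.9, -1.0, -0.8]
gripper_width: 0.0358
gripper_force: 20.0
[ 0.591976  -0.0876984]
at [ 0.4389 -0.1232  0.173 ] yaw -172.06 w 0.0358 tot [-1.043  0.094  0.   ] per row [-0.1304  0.0117  0.    ]
spin tot 0.00955728730207339 rows@.029 0.32956163110597897
```

```bash
python3 -m inch '-.174 .0157 0 0 0;-.174 .0157 0 0 0;-.174 .0157 0 0 0;-.174 .0157 0 0 0;-.174 .0157 0 0 0;-.174 .0157 0 .005 0;0 0 0 .0046 0;0 0 0 0 0'
python3 hd.py .592 -.0877 w15;  python3 -c "
import cv2
g=cv2.imread('pics/w15.png',0)
for r in (170,180): print(r,[(c,int(g[r,c])) for c in range(244,320,2)])"
```

```text
time_s: 59.65
tcp_pos: [0.5917, -0.0876, 0.1713]
eef_rot: [180.0, -0.0, -175.5]
contact_force: [-0.2, 0.3, -1.1]
gripper_width: 0.0361
gripper_force: 20.0
at [ 0.5917 -0.0876  0.1713] yaw -175.52 w 0.0361 tot [-0.002 -0.001  0.742] per row [-0.0003 -0.0001  0.0927]
spin tot -5.12308875317539e-05 rows@.029 -0.001766582328681169
end 0.025 [283.5 239.8] low [282.6 193.7]
end 0.03 [283.5 226.7] low [282.6 184.7]
end 0.035 [283.5 213.2] low [282.6 175.5]
end 0.04 [283.5 199.5] low [282.6 166.2]
end 0.045 [283.4 185.5] low [282.6 156.8]
end 0.05 [283.4 171.2] low [282.5 147.3]
270 [(100, 233), (103, 233), (106, 233), (109, 233), (112, 233), (115, 145), (118, 134), (121, 134), (124, 135), (127, 137), (130, 127), (133, 209), (136, 157), (139, 165), (142, 165), (145, 159), (148, 125), (151, 116), (154, 38), (157, 34), (160, 35), (163, 34), (166, 37), (169, 31), (172, 39), (175, 40), (178, 29), (181, 11), (184, 10), (187, 13), (190, 15), (193, 6), (196, 7), (199, 16), (202, 5), (205, 11), (208, 16), (211, 12), (214, 21), (217, 38), (220, 58), (223, 58), (226, 57), (229, 56), (232, 51), (235, 5
[... 1560 characters left out ...]
, (270, 31), (272, 36), (274, 35), (276, 37), (278, 34), (280, 33), (282, 35), (284, 36), (286, 33), (288, 34), (290, 34), (292, 35), (294, 36), (296, 35), (298, 48), (300, 134), (302, 166), (304, 116), (306, 93), (308, 119), (310, 125), (312, 156), (314, 168), (316, 167), (318, 164)]
180 [(244, 174), (246, 161), (248, 90), (250, 22), (252, 16), (254, 10), (256, 9), (258, 21), (260, 15), (262, 5), (264, 10), (266, 9), (268, 12), (270, 9), (272, 10), (274, 12), (276, 3), (278, 7), (280, 19), (282, 7), (284, 16), (286, 7), (288, 6), (290, 18), (292, 8), (294, 8), (296, 11), (298, 14), (300, 16), (302, 14), (304, 14), (306, 19), (308, 17), (310, 8), (312, 13), (314, 49), (316, 125), (318, 164)]
```

```bash
python3 -m inch '.006 0 .15 0 0;0 0 .15 0 0;0 0 .15 0 0;0 0 .1 0 0;0 0 .07 0 0;0 0 .06 0 0;0 0 .05 0 0;0 0 .035 0 0'
python3 -m inch '0 0 0 0 0;0 0 0 0 .5;0 0 0 0 .5;0 0 0 0 .5;0 0 -.1 0 .5;0 0 -.3 0 .5;0 0 -.3 0 .5;0 0 -.3 0 .5'
python3 - <<'E'
from h import *
c=capture("side"); im=c["color"]
m=(im.max(2)<60).astype(np.uint8); m[:,:190]=0; m[:220]=0; m[330:]=0;m[:,380:]=0
n,l,s,ce=cv2.connectedComponentsWithStats(m)
for i in range(1,n):
    if s[i][4]>60: print(s[i],ce[i].round(1))
o=np.array([.597,-.1515]); R=np.array([[.9969,-.0785],[.0785,.9969]])
for y in (-.064,.064): print(y,[px(c,[*(o+R@(np.array(q)+[0,y])),.09]).round(0).tolist() for q in [(-.035,-.018),(.035,-.018),(.035,.018),(-.035,.018)]])
go(.6845,-.1455,.29,-85.5)
E
```

```text
time_s: 60.7
tcp_pos: [0.5915, -0.0876, 0.0565]
eef_rot: [-180.0, 0.0, -175.5]
contact_force: [-0.5, 0.4, 0.5]
gripper_width: 0.0362
gripper_force: 20.0
time_s: 61.7
tcp_pos: [0.5914, -0.0877, 0.2096]
eef_rot: [-180.0, 0.1, -175.5]
contact_force: [1.0, -1.2, -0.1]
gripper_width: 0.0439
gripper_force: 0.0
[333 220  31  42 204] [348.8 240.3]
[285 225  39  42 785] [304.1 246.3]
[274 254  80  72 728] [317.2 304.2]
[ 295  266   51   43 1135] [320.5 284.8]
[354 287  14  29 265] [360.3 302.6]
-0.064 [[314.0, 292.0], [345.0, 283.0], [338.0, 271.0], [307.0, 280.0]]
0.064 [[291.0, 251.0], [320.0, 242.0], [314.0, 232.0], [285.0, 240.0]]
at [ 0.5943 -0.0881  0.2165] yaw -175.44 w 0.0436 tot [-0.569 -0.429 -0.49 ] per row [-0.0711 -0.0536 -0.0612]
spin tot -0.2498307106094399 rows@.029 -8.614852089980685
```

```bash
python3 -m inch '0 0 -.25 0 .35;0 0 -.25 0 .35;0 0 0 -.029 .35;0 0 0 -.029 .35;0 0 0 -.029 .35;0 0 0 -.029 .35;0 0 0 -.029 .35;0 0 0 -.029 .35'
python3 -m inch '0 0 0 -.029 .35;0 0 0 -.029 .35;0 0 0 -.018 .35;0 0 0 0 .35;0 0 0 0 .35;0 0 0 0 .35;0 0 0 0 .35;0 0 0 0 .35'
python3 - <<'E'
from h import *
go(.6845,-.1455,.202,-85.5)
E
```

```text
time_s: 62.75
tcp_pos: [0.5913, -0.0877, 0.2828]
eef_rot: [-179.9, 0.0, -112.5]
contact_force: [-0.4, -0.2, 0.2]
gripper_width: 0.0308
gripper_force: 0.0
time_s: 63.75
tcp_pos: [0.5914, -0.0876, 0.2817]
eef_rot: [180.0, -0.0, -85.5]
contact_force: [0.6, 0.1, -0.1]
gripper_width: 0.0304
gripper_force: 0.0
at [ 0.5914 -0.0876  0.2817] yaw -85.53 w 0.0304 tot [ 0.433 -0.589  0.531] per row [ 0.0541 -0.0736  0.0664]
spin tot -8.457250823362806e-05 rows@.029 -0.0029162933873664847
```

Now over the handle, descend, pinch.

```bash
python3 -m inch '.0722 -.0982 0 0 .35;.0722 -.0982 0 0 .35;.0722 -.0982 0 0 .35;.0722 -.0982 0 0 .35;.0722 -.0982 0 0 .35;.0722 -.0982 0 0 .35;0 0 .1 0 .35;0 0 .1 0 .35'
python3 -m inch '0 0 .1 0 .35;0 0 .1 0 .35;0 0 .08 0 .35;0 0 .05 0 .35;0 0 0 0 .35;0 0 0 0 0;0 0 0 0 0;0 0 0 0 0' 30
python3 -m inch '0 0 0 0 0;0 0 0 0 0;0 0 0 0 0;0 0 0 0 0;0 0 0 0 0;0 0 0 0 0;0 0 0 0 0;0 0 0 0 0'
python3 - <<'E'
from h import *
go(.6845,-.1455,.202,-85.5)
a=np.linspace(1.78,.1,25);print(np.c_[a[1:],.9*np.diff(np.cos(a)),-.9*np.diff(np.sin(a))].round(3))
E
```

```text
time_s: 64.75
tcp_pos: [0.6843, -0.1456, 0.2499]
eef_rot: [179.9, 0.0, -85.5]
contact_force: [-0.1, 0.1, -0.2]
gripper_width: 0.0307
gripper_force: 0.0
time_s: 65.75
tcp_pos: [0.6854, -0.1455, 0.203]
eef_rot: [-179.9, -0.0, -85.5]
contact_force: [2.2, 0.1, 0.5]
gripper_width: 0.0113
gripper_force: 30.0
time_s: 66.75
tcp_pos: [0.6853, -0.1455, 0.2029]
eef_rot: [-179.9, -0.0, -85.5]
contact_force: [3.7, 0.9, 5.6]
gripper_width: 0.0109
gripper_force: 30.0
at [ 0.6853 -0.1455  0.2029] yaw -85.5 w 0.0109 tot [-0.001  0.006  0.006] per row [-0.0001  0.0007  0.0008]
spin tot 5.011041103841762e-06 rows@.029 0.00017279452082212974
[[ 1.71   0.062 -0.011]
 [ 1.64   0.063 -0.007]
 [ 1.57   0.063 -0.002]
 [ 1.5    0.063  0.002]
 [ 1.43   0.063  0.007]
 [ 1.36   0.062  0.011]
 [ 1.29   0.061  0.015]
 [ 1.22   0.06   0.02 ]
 [ 1.15   0.058  0.024]
 [ 1.08   0.057  0.028]
 [ 1.01   0.054  0.032]
 [ 0.94   0.052  0.035]
 [ 0.87   0.05   0.039]
 [ 0.8    0.047  0.042]
 [ 0.73   0.044  0.045]
 [ 0.66   0.04   0.048]
 [ 0.59   0.037  0.051]
 [ 0.52   0.033  0.054]
 [ 0.45   0.029  0.056]
 [ 0.38   0.025  0.058]
 [ 0.31   0.021  0.059]
 [ 0.24   0.017  0.061]
 [ 0.17   0.013  0.062]
 [ 0.1    0.008  0.062]]
```

```bash
python3 -m inch '0 .062 -.011 0 0;0 .063 -.007 0 0;0 .063 -.002 0 0;0 .063 .002 0 0;0 .063 .007 0 0;0 .062 .011 0 0;0 .061 .015 0 0;0 .06 .02 0 0'
python3 -m inch '0 .058 .024 0 0;0 .057 .028 0 0;0 .054 .032 0 0;0 .052 .035 0 0;0 .05 .039 0 0;0 .047 .042 0 0;0 .044 .045 0 0;0 .04 .048 0 0'
python3 -m inch '0 .037 .051 0 0;0 .033 .054 0 0;0 .029 .056 0 0;0 .025 .058 0 0;0 .021 .059 0 0;0 .017 .061 0 0;0 .013 .062 0 0;0 .008 .062 0 0'
python3 -c "
from h import *
p=get_state()['tcp_pos']; print('a',np.arctan2(p[2]+.0188-.088,.657-p[0])); go(.5225,-.159,.069)"
```

```text
time_s: 67.75
tcp_pos: [0.6112, -0.1515, 0.1977]
eef_rot: [-179.8, -0.0, -85.5]
contact_force: [6.1, -1.0, 0.9]
gripper_width: 0.0109
gripper_force: 30.0
time_s: 68.75
tcp_pos: [0.5497, -0.1561, 0.1526]
eef_rot: [180.0, -0.0, -85.5]
contact_force: [5.4, -1.7, 2.8]
gripper_width: 0.0111
gripper_force: 30.0
time_s: 69.75
tcp_pos: [0.5212, -0.1585, 0.0826]
eef_rot: [179.8, 0.0, -85.5]
contact_force: [-0.3, -3.7, 4.8]
gripper_width: 0.0109
gripper_force: 30.0
a 0.09846516269105297
at [ 0.5212 -0.1585  0.0826] yaw -85.53 w 0.0109 tot [ 0.004 -0.009  0.091] per row [ 0.0005 -0.0011  0.0113]
```

```bash
python3 -m inch '0 0 .02 0 0;0 0 .02 0 0;0 0 .02 0 0;0 0 .02 0 0;0 0 .015 0 0;0 0 0 0 0;0 0 0 0 0;0 0 0 0 0'
python3 -m inch '0 0 .01 0 0;0 0 .01 0 0;0 0 0 0 0;0 0 0 0 0;0 0 0 0 0;0 0 0 0 0;0 0 0 0 0;0 0 0 0 0'
python3 -c "
from h import *
p=get_state()['tcp_pos']; print('a',np.arctan2(p[2]+.0188-.088,.657-p[0])); go(.5225,-.159,.069)"
```

```text
time_s: 70.75
tcp_pos: [0.52, -0.1585, 0.0682]
eef_rot: [179.7, 0.0, -85.6]
contact_force: [-1.1, -4.4, 3.1]
gripper_width: 0.0111
gripper_force: 30.0
time_s: 71.75
tcp_pos: [0.5199, -0.1586, 0.0653]
eef_rot: [179.7, 0.0, -85.6]
contact_force: [-2.0, -4.3, 4.4]
gripper_width: 0.0111
gripper_force: 30.0
a -0.02839160404320598
at [ 0.5199 -0.1586  0.0653] yaw -85.56 w 0.0111 tot [ 0.004 -0.017 -0.025] per row [ 0.0005 -0.0021 -0.0031]
```

```bash
python3 -m inch '0 0 .01 0 0;0 0 .01 0 0;0 0 0 0 0;0 0 0 0 0;0 0 0 0 0;0 0 0 0 0;0 0 0 0 0;0 0 0 0 0'
python3 -m inch '0 0 .01 0 0;0 0 .01 0 0;0 0 0 0 0;0 0 0 0 0;0 0 0 0 0;0 0 0 0 0;0 0 0 0 0;0 0 0 0 0'
python3 - <<'E'
from h import *
c=capture("side");im=c["color"];cv2.imwrite("pics/s9.png",im)
hx=np.array([.655,-.147]);u=np.array([.9969,.0785]);v=np.array([-.0785,.9969])
for a in (0,.05,.1,.15): print(a,[px(c,[*(hx-.135*np.cos(a)*u+y*v),.088+.135*np.sin(a)]).round(1).tolist() for y in (-.0975,.0975)])
E
```

```text
time_s: 72.75
tcp_pos: [0.52, -0.1586, 0.0635]
eef_rot: [179.7, 0.0, -85.5]
contact_force: [-6.7, -1.5, 15.9]
gripper_width: 0.0109
gripper_force: 30.0
time_s: 73.75
tcp_pos: [0.5201, -0.1587, 0.0628]
eef_rot: [179.8, -0.0, -85.5]
contact_force: [-14.3, 1.4, 38.3]
gripper_width: 0.0112
gripper_force: 30.0
0 [[297.4, 304.7], [265.1, 241.0]]
0.05 [[297.5, 302.4], [265.0, 238.8]]
0.1 [[297.7, 300.1], [265.1, 236.5]]
0.15 [[298.1, 297.7], [265.4, 234.2]]
```

Hard stop reached (38 N). Relax, open, rise, then check the clamp and tray numerically.

```bash
python3 -m inch '0 0 -.015 0 0;0 0 0 0 .28;0 0 0 0 .28;0 0 0 0 .28;0 0 -.05 0 .28;0 0 -.2 0 .28;0 0 -.3 0 .28;0 0 -.3 0 .28'
python3 -m inch '0 0 -.3 0 .28;0 .25 0 0 .28;0 .25 0 0 .28;0 0 0 0 .28;0 0 0 0 .28;0 0 0 0 .28;0 0 0 0 .28;0 0 0 0 .28'
python3 - <<'E'
from h import *
o=np.array([.597,-.1515]);u=np.array([.9969,.0785]);v=np.array([-.0785,.9969]);h=o+.058*u
c=capture("side");s=capture("scene");w=capture("wrist")
for n,k in (("side",c),("scene",s),("wrist",w)): cv2.imwrite(f"pics/{n}_end.png",k["color"])
for a in (0,.1,.2): print(a,[(n,px(k,[*(h-.135*np.cos(a)*u+y*v),.088+.135*np.sin(a)]).round(1).tolist()) for n,k in (("side",c),("scene",s)) for y in (-.09,0.,.09)])
# vertical profiles across the handle in the side view at several columns
g=cv2.cvtColor(c["color"],cv2.COLOR_BGR2GRAY)
for y in (-.09,-.03,.03,.09):
    q=px(c,[*(h-.135*u+y*v),.088]); x=int(round(q[0])); r=int(q[1]); print(y,"pred",q.round(1),list(zip(range(r-16,r+14,2),[int(t) for t in g[r-16:r+14:2,x]])))
E
```

```text
time_s: 74.8
tcp_pos: [0.5226, -0.1581, 0.1917]
eef_rot: [180.0, 0.0, -85.5]
contact_force: [0.4, 0.7, 0.3]
gripper_width: 0.0249
gripper_force: 0.0
time_s: 75.8
tcp_pos: [0.4483, -0.164, 0.2348]
eef_rot: [180.0, 0.0, -85.5]
contact_force: [0.1, -0.9, -0.2]
gripper_width: 0.0243
gripper_force: 0.0
0 [('side', [295.9, 301.9]), ('side', [280.1, 270.7]), ('side', [266.1, 243.1]), ('scene', [339.9, 169.8]), ('scene', [330.3, 178.3]), ('scene', [319.9, 187.5])]
0.1 [('side', [296.2, 297.3]), ('side', [280.2, 266.2]), ('side', [266.1, 238.7]), ('scene', [339.8, 166.1]), ('scene', [330.1, 174.4]), ('scene', [319.7, 183.5])]
0.2 [('side', [297.1, 292.5]), ('side', [281.0, 261.4]), ('side', [266.8, 234.0]), ('scene', [339.3, 162.3]), ('scene', [329.6, 170.6]), ('scene', [319.1, 179.5])]
-0.09 pred [295.9 301.9] [(285, 97), (287, 71), (289, 23), (291, 43), (293, 30), (295, 88), (297, 113), (299, 118), (301, 119), (303, 123), (305, 96), (307, 70), (309, 87), (311, 75), (313, 80)]
-0.03 pred [285.1 280.7] [(264, 91), (266, 78), (268, 32), (270, 72), (272, 61), (274, 96), (276, 123), (278, 123), (280, 123), (282, 114), (284, 91), (286, 68), (288, 78), (290, 56), (292, 141)]
0.03 pred [275.2 261.2] [(245, 152), (247, 154), (249, 151), (251, 155), (253, 155), (255, 125), (257, 121), (259, 121), (261, 122), (263, 109), (265, 74), (267, 85), (269, 81), (271, 87), (273, 151)]
0.09 pred [266.1 243.1] [(227, 154), (229, 154), (231, 154), (233, 154), (235, 155), (237, 154), (239, 150), (241, 118), (243, 116), (245, 106), (247, 73), (249, 143), (251, 155), (253, 153), (255, 152)]
```

Handle band is centred at the predicted shut position. A last check of the tray from above.

```bash
python3 -m inch '-.217 -.0656 .005 0 .28;-.217 -.0656 .005 0 .28;-.217 -.0656 .005 0 .28;-.217 -.0656 .005 0 .28;-.217 -.0656 .005 0 .28;-.217 -.0656 .005 0 .28;-.217 -.0656 .005 0 .28;-.217 -.0656 .005 0 .28'
python3 -m inch '-.217 -.0656 .005 0 .28;-.217 -.0656 .005 0 .28;-.217 -.0656 .005 0 .28;-.217 -.0656 .005 0 .28;-.217 -.0656 .005 0 .28;-.217 -.0656 .005 0 .28;-.217 -.0656 .005 0 .28;-.217 -.0656 .005 0 .28'
python3 -m inch '0 0 0 -.0286 .28;0 0 0 -.0286 .28;0 0 0 -.0286 .28;0 0 0 0 .28;0 0 0 0 .28;0 0 0 0 .28;0 0 0 0 .28;0 0 0 0 .28'
python3 - <<'E'
from h import *
w=capture("wrist");im=w["color"];g=cv2.cvtColor(im,cv2.COLOR_BGR2GRAY);cv2.imwrite("pics/w16.png",im)
go(.5642,.3684,.222,-54.6)
a=np.radians(35.4);d=np.array([np.cos(a),np.sin(a)]);n=np.array([-d[1],d[0]]);H=np.array([.5598,.3664])
for x in (-.085,-.006,.006,.085): print(x,"rim",[px(w,[*(H+x*d+y*n),.025]).round(1).tolist() for y in (-.046,0)],"fin",px(w,[*(H+x*d-.02*n),.078]).round(1),"cart x,top",px(w,[*(H+np.sign(x)*(.054+.018)*d-.0*n),.075]).round(1))
r=int(px(w,[*(H-.03*n),.02])[1])
for q in (px(w,[*(H-.043*n),.02])[1],px(w,[*(H-.02*n),.05])[1]):
    print(int(q),[(c,int(g[int(q),c])) for c in range(150,420,4)])
E
```

```text
time_s: 76.95
tcp_pos: [0.5063, 0.1029, 0.2291]
eef_rot: [-180.0, -0.0, -85.5]
contact_force: [0.6, 0.7, -0.2]
gripper_width: 0.0248
gripper_force: 0.0
time_s: 77.95
tcp_pos: [0.5644, 0.3686, 0.2228]
eef_rot: [180.0, -0.0, -85.5]
contact_force: [0.2, 0.1, 0.9]
gripper_width: 0.0249
gripper_force: 0.0
time_s: 78.95
tcp_pos: [0.5642, 0.3675, 0.2231]
eef_rot: [-180.0, 0.0, -54.7]
contact_force: [0.1, -0.7, -0.8]
gripper_width: 0.0248
gripper_force: 0.0
at [0.5643 0.3674 0.2231] yaw -54.65 w 0.0244 tot [-0.005 -0.003  0.008] per row [-0.0007 -0.0004  0.0009]
spin tot -0.00014179571974379555 rows@.029 -0.00488950757737226
-0.085 rim [[375.4, 134.3], [372.3, 182.1]] fin [389.  171.7] cart x,top [370.9 194.4]
-0.006 rim [[291.7, 134.5], [291.4, 182.3]] fin [293.3 171.9] cart x,top [370.9 194.4]
0.006 rim [[279.0, 134.5], [279.2, 182.3]] fin [278.7 172. ] cart x,top [201.  194.8]
0.085 rim [[195.3, 134.8], [198.3, 182.5]] fin [183.1 172.2] cart x,top [201.  194.8]
137 [(150, 205), (154, 206), (158, 207), (162, 206), (166, 209), (170, 206), (174, 207), (178, 199), (182, 204), (186, 131), (190
[... 783 characters left out ...]
 209), (182, 205), (186, 199), (190, 110), (194, 110), (198, 99), (202, 43), (206, 39), (210, 42), (214, 39), (218, 40), (222, 36), (226, 46), (230, 44), (234, 41), (238, 48), (242, 37), (246, 100), (250, 94), (254, 132), (258, 131), (262, 132), (266, 131), (270, 130), (274, 131), (278, 124), (282, 118), (286, 127), (290, 122), (294, 112), (298, 131), (302, 130), (306, 129), (310, 126), (314, 128), (318, 131), (322, 86), (326, 89), (330, 28), (334, 45), (338, 41), (342, 41), (346, 36), (350, 36), (354, 39), (358, 38), (362, 36), (366, 36), (370, 33), (374, 174), (378, 205), (382, 204), (386, 202), (390, 204), (394, 205), (398, 206), (402, 200), (406, 204), (410, 204), (414, 205), (418, 206)]
```

Tray end at column 376 (predicted 375), the fin where left, and both cartridges symmetric. Hand in.

```bash
python3 -c "
from plant import close_job; print(close_job())"
```

```text
the job is handed in; nothing more can be done
None
```

I handed the job in at about 79 s of the 210 s allowed; no verdict came back. Both spent cartridges are upright in the return tray, which is pushed against the holder's stop. Both fresh ones are in bays 0 and 2 with the clamp pressed shut to its stop, which I checked from camera readings and contact force. One fresh cartridge was knocked aside mid-run, and I picked it up from its new spot.

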